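# Load the spice mill and close it up for grinding

### The arm

A 7-joint arm with a two-finger parallel gripper is mounted at the origin on the work surface. World frame = base frame: x ahead of the robot, y to its left, z up, the work surface at z = 0. Lengths are in m, angles in rad, forces in N, time in s.
With the tool pointing down it reaches from about 0.35 to 0.9 m from the base axis. Payload 8.1 kg.
Tool frame: the origin (TCP) lies midway between the tips of the shut fingers; the grasp point (between the pads) lies 19 mm behind it; x points along the fingers, z is the direction in which the jaws open and shut, and the axes are right-handed (so a half turn about x gives the same grasp; the last joint's range is limited). The gripper opens to 92 mm and grips with 3 to 60 N. Pads are 19 mm wide; open, the fingers measure 130 mm over their backs; the gripper's body (75 mm by 190 mm) begins 47 mm behind the grasp point.
Start: joints at [1.089, 0.434, 0.025, 1.573, -0.012, 1.134, -0.075], TCP at [0.231, -0.581, 0.227] pointing down, gripper open.
Joint ranges: [-2.62, 2.62], [-0.44, 2.09], [-1.27, 1.32], [0.08, 2.57], [-1.32, 4.46], [0.12, 2], [-2.74, 2.74]. Speed limits (rad/s): [2.22, 2.22, 3.01, 3.01, 3.14, 3.14, 3.14].

### API

Orientations are given as a rotation vector (axis times angle).
In Python, from cell import arm gives the robot as it stands. The module is installed in compiled form; this text tells all that it offers.
- The arm moves only by the tool move_arm, never from a script. Its argument "steps" is text: rows parted by semicolons, each of 5 numbers parted by spaces: the shift along the tool's x, y, z in m, then the turn about the tool's x in rad, then the closure in counts, from 0 (fully open) to 255 (shut). A call has 1 to 10 rows; each row is the pose to reach, as a shift and turn from the pose commanded when the call began, along the tool's axes at that moment; what a row does not reach only later rows make up. A row lasts 1/12 s, in which the tool goes at most 41.7 mm and 7.16 degrees, less where a joint would pass 70% of its speed; a pose out of reach is approached as far as the arm can. A call with a gripper value outside its range is refused whole. The fingers move at their own pace and stop on an object; "squeeze" is the grip in N (left out, the last holds). Time passes only in rows, so rows that repeat a pose let the fingers close. It gives the time, the measured TCP pose, the force and the opening at its end, in the units of the state.
- arm.observe(): the state, without advancing time (a new reading comes with each control period).
- arm.get_image(name): name is "side" or "top" or "wrist"; returns a dict with "img" (400x640x3 uint8, blue, green, red), "z_map" (400x640 float32, m along the optical axis (not along the pixel's ray), 0 where there is no reading), "vfov" (degrees; the focal length in pixels is half the picture's height over the tangent of half this angle, whatever the lens; pixels are square), "cx", "cy" (the principal point, pixels), "extrinsics" (4x4, takes a point from camera to world coordinates). Camera axes: x right, y up, looking along -z (the intrinsics and any distortion apply to the point x, -y, -z); pixel columns grow to the right and rows downward; lengths in m; the calibration is good to about 2 mm. A picture is of the moment at which its call begins.
- arm.sign_off(): hands the job in, once; it reports no verdict.
The state is a dict: "clock": time; "joints": joint angles; "dq": joint speeds; "joint_efforts": joint torques, N m; "position": TCP position; "ee_rot": TCP orientation; "force": force on the tool from outside, world axes, zero at the start; "ft_torque": the same for the moment, N m; "width": opening from 0.0 (shut) to 1.0 (fully open).
Only numpy, scipy, OpenCV 4.12 (cv2) and the standard library are available. Lean on these libraries where they do the work, as an engineer would, in place of code of your own. Each camera call takes 0.05 s, during which the arm holds its last target.

### The job

Get the spice mill ready: put every piece of dried ginger from the bamboo board into the hopper, then shut the hopper lid and, once it is shut, press its clip down. The catch drawer must be pushed fully home, and the grind knob turned until the pointer lines up with the brass mark. Leave the mortar, sugar bowl, saucer and spatula where they are.

Things in the scene. Friction and masses are not known exactly. Their poses are not given: they have to be found in the camera images.
- mill: electric spice mill, fixed to the marble (heavy, rubber feet): beech housing 170 deep (x) x 250 wide (y) x 85 high mm. Origin at the centre of its underside, z up; its front, with the catch drawer, faces its own -x. On the housing top at (0, -52) mm stands the burr head with the square hopper; at (0, +98) mm the black grind knob; between them the pointer and scale.
- hopper_in (a point): centre of the hopper's inner floor, 109 mm above the marble; axes as the mill's. The hopper is a clear square box, outside 115 x 115 mm, walls 4 mm, rim 165 mm above the marble (56 mm above the inner floor), open at the top; the lid shuts only if no piece stands above the rim.
- lid (a joint): the hopper's grey lid, a plate 118 x 115 x 8 mm hinged along the hopper's rear (+x of the mill) rim; 0 = shut flat on the rim, grows as it opens upward and back; at about 1.57 it stands upright, at most 1.9. Its hinge is stiff: it stays where it is left, and has to be pushed down all the way (about 1 to 2 N at its free edge).
- lid_hinge (a point): middle of the lid's hinge line, at rim height, on the hopper's rear outer face; axes turn with the lid. The lid's underside runs from here along its own -x, its outer (top) face is 8 mm up its own z.
- lid_edge (a point): middle of the lid's free front edge, on its outer face, 115 mm from the hinge line
- clip (a joint): white snap clip, a flap 44 wide x 26 long x 4 mm hinged on the lid's front edge; 0 = folded down flat against the hopper's front wall (locked), about 1.57 = sticking straight out from the lid's edge in the lid's plane, at most 1.8. Stiff, stays where it is left; 2 to 3 N at its tip folds it.
- clip_hinge (a point): middle of the clip's hinge line, on the lid's front edge, 120 mm from the lid's hinge line; with the lid shut it is 169 mm above the marble and 5 mm in front of the hopper's front wall
- drawer (a joint): the beech catch drawer under the hopper, m; 0 = fully home, grows as it slides out to the mill's -x. About 2 N moves it; it stays where it is left.
- drawer_pull (a point): front end of the drawer's round steel pull (24 mm diameter, standing 24 mm out of the drawer front), 45 mm above the marble; the drawer is pushed home along the mill's +x
- knob (a joint): black fluted grind knob, upright axis, rad; grows counter-clockwise seen from above. Range -2.8 to 2.8, stiff (0.06 N m), stays where it is left.
- knob_grip (a point): on the knob's axis, 113 mm above the marble, the height to grip it. The knob is a cylinder of 40 mm diameter, from 89 to 123 mm above the marble.
- pointer_tip (a point): tip of the black pointer that sticks out, roughly along the mill's +y, from the grind collar round the burr head. The collar is geared to the knob: it turns a quarter of the knob's angle in the same sense, and only the knob moves it. The tip is 95 mm from the collar's upright axis (the axis passes through hopper_in), 96 mm above the marble
- mark_tip (a point): inner end of the brass setting mark (a small T-shaped tab 19 mm long and 13 mm wide, clipped on the white scale plate just outside the pointer's tip), on the same 95 mm circle about the axis of the collar, 90 mm above the marble; at a different place on the scale each time; the robot cannot move it
- board: bamboo board, fixed, 210 (x) x 270 (y) x 16 mm, origin at the centre of its underside; its top is 16 mm above the marble
- ginger1: a piece of dried ginger root, tan, knobbly, about 34 long (its x axis) x 17 wide (y) x 16 high (z) mm, 14 g; it does not roll. Origin at the centre of its underside (the piece's middle is 8 mm up its own z axis). Lies on the board at the start. Four to six of the six are present; absent ones are given as None from the start.
- ginger2: a piece of dried ginger root, tan, knobbly, about 34 long (its x axis) x 17 wide (y) x 16 high (z) mm, 14 g; it does not roll. Origin at the centre of its underside (the piece's middle is 8 mm up its own z axis). Lies on the board at the start. Four to six of the six are present; absent ones are given as None from the start.
- ginger3: a piece of dried ginger root, tan, knobbly, about 34 long (its x axis) x 17 wide (y) x 16 high (z) mm, 14 g; it does not roll. Origin at the centre of its underside (the piece's middle is 8 mm up its own z axis). Lies on the board at the start. Four to six of the six are present; absent ones are given as None from the start.
- ginger4: a piece of dried ginger root, tan, knobbly, about 34 long (its x axis) x 17 wide (y) x 16 high (z) mm, 14 g; it does not roll. Origin at the centre of its underside (the piece's middle is 8 mm up its own z axis). Lies on the board at the start. Four to six of the six are present; absent ones are given as None from the start.
- ginger5: a piece of dried ginger root, tan, knobbly, about 34 long (its x axis) x 17 wide (y) x 16 high (z) mm, 14 g; it does not roll. Origin at the centre of its underside (the piece's middle is 8 mm up its own z axis). Lies on the board at the start. Four to six of the six are present; absent ones are given as None from the start.
- ginger6: a piece of dried ginger root, tan, knobbly, about 34 long (its x axis) x 17 wide (y) x 16 high (z) mm, 14 g; it does not roll. Origin at the centre of its underside (the piece's middle is 8 mm up its own z axis). Lies on the board at the start. Four to six of the six are present; absent ones are given as None from the start.
- mortar: marble mortar with its pestle in it, 110 mm across the rim, 72 mm high, the pestle reaching about 115 mm; origin under its centre; not part of the job
- sugar_bowl: stainless sugar bowl, 96 mm across, 91 mm high with its shut hinged lid, handle on one side; origin under its centre; not part of the job
- saucer: green melamine saucer, 144 mm across, 18 mm high; origin under its centre; not part of the job
- spatula: flat bamboo spatula, about 300 mm long (x), blade 52 mm wide, 8 mm thick; origin on its underside at mid length; not part of the job

How it is judged:
On the way, in this order (a step that is already met when the one before it is completed fails the run):
1. every piece of ginger is in the hopper and the lid is shut (x of ginger1 in the frame of hopper_in between -0.056 and 0.056 m and y of ginger1 in the frame of hopper_in between -0.056 and 0.056 m and z of ginger1 in the frame of hopper_in between -0.004 and 0.056 m and x of ginger2 in the frame of hopper_in between -0.056 and 0.056 m and y of ginger2 in the frame of hopper_in between -0.056 and 0.056 m and z of ginger2 in the frame of hopper_in between -0.004 and 0.056 m and x of ginger3 in the frame of hopper_in between -0.056 and 0.056 m and y of ginger3 in the frame of hopper_in between -0.056 and 0.056 m and z of ginger3 in the frame of hopper_in between -0.004 and 0.056 m and x of ginger4 in the frame of hopper_in between -0.056 and 0.056 m and y of ginger4 in the frame of hopper_in between -0.056 and 0.056 m and z of ginger4 in the frame of hopper_in between -0.004 and 0.056 m and x of ginger5 in the frame of hopper_in between -0.056 and 0.056 m and y of ginger5 in the frame of hopper_in between -0.056 and 0.056 m and z of ginger5 in the frame of hopper_in between -0.004 and 0.056 m and x of ginger6 in the frame of hopper_in between -0.056 and 0.056 m and y of ginger6 in the frame of hopper_in between -0.056 and 0.056 m and z of ginger6 in the frame of hopper_in between -0.004 and 0.056 m and value of joint lid below 0.06 rad), for 0.2 s.
2. the clip is pressed down on the shut lid (value of joint lid below 0.06 rad and value of joint clip below 0.2 rad), for 0.2 s.
At the end, for the whole second after the job is handed in: every piece of ginger present lies at rest in the hopper, the lid is shut (within 0.06 rad), the clip is down (within 0.2 rad), the drawer is home (within 3 mm) and the pointer's tip is within 3 mm of the brass mark's (all of step 2 and x of ginger1 in the frame of hopper_in between -0.056 and 0.056 m and y of ginger1 in the frame of hopper_in between -0.056 and 0.056 m and z of ginger1 in the frame of hopper_in between -0.004 and 0.056 m and linear speed of each of ginger1, ginger2, ginger3, ginger4, ginger5, ginger6 below 0.02 m/s and x of ginger2 in the frame of hopper_in between -0.056 and 0.056 m and y of ginger2 in the frame of hopper_in between -0.056 and 0.056 m and z of ginger2 in the frame of hopper_in between -0.004 and 0.056 m and x of ginger3 in the frame of hopper_in between -0.056 and 0.056 m and y of ginger3 in the frame of hopper_in between -0.056 and 0.056 m and z of ginger3 in the frame of hopper_in between -0.004 and 0.056 m and x of ginger4 in the frame of hopper_in between -0.056 and 0.056 m and y of ginger4 in the frame of hopper_in between -0.056 and 0.056 m and z of ginger4 in the frame of hopper_in between -0.004 and 0.056 m and x of ginger5 in the frame of hopper_in between -0.056 and 0.056 m and y of ginger5 in the frame of hopper_in between -0.056 and 0.056 m and z of ginger5 in the frame of hopper_in between -0.004 and 0.056 m and x of ginger6 in the frame of hopper_in between -0.056 and 0.056 m and y of ginger6 in the frame of hopper_in between -0.056 and 0.056 m and z of ginger6 in the frame of hopper_in between -0.004 and 0.056 m and value of joint drawer below 0.003 m and horizontal distance between pointer_tip and mark_tip below 0.003 m); the robot touches nothing.
It fails at once if the mortar is shifted more than 3 cm (distance of mortar from where it was at the start of the episode above 0.03 m).
It fails at once if the sugar bowl is shifted more than 3 cm (distance of sugar_bowl from where it was at the start of the episode above 0.03 m).
It fails at once if the saucer is shifted more than 3 cm (distance of saucer from where it was at the start of the episode above 0.03 m).
It fails at once if the spatula is shifted more than 3 cm (distance of spatula from where it was at the start of the episode above 0.03 m).
Of ginger1, ginger2, ginger3, ginger4, ginger5, ginger6 only 4 to 6 are there at a start; the rules pass over those that are not, and their reading is None.
At some moment in a run one of ginger1, ginger2, ginger3, ginger4, ginger5, ginger6 may be knocked a few centimetres aside while the robot is not near it.
Once in a run the grip may slacken for a moment while it holds something.
It also fails if it takes over 210 s, if anything falls off the work surface, if the arm or the gripper's body presses on something with over 40 N, if the wrist force passes 120 N, or if a joint passes its speed limit or range.

## Working session

There is one attempt and no reset: what is moved stays moved. The work goes in short steps, Python scripts to look and compute and a tool call to move; the robot and the scene stay as the last step left them, time stands still between calls to the robot, and variables do not carry over. Pictures are saved under pics/ and viewed, and the job is handed in when it is done.

Besides the shell and the picture viewer there is one more tool, called by a JSON object that holds its "name" and its "arguments". move_arm: Moves the arm, as the interface text tells. Its arguments: {"type":"object","properties":{"steps":{"type":"string"},"squeeze":{"type":"number"}},"required":["steps"]}

```bash
mkdir -p pics; ls; cat > h.py <<'E'
import numpy as np, cv2
from scipy.spatial.transform import Rotation as R
from cell import arm
def K(d):
    f=d["img"].shape[0]/2/np.tan(np.radians(d["vfov"])/2); return f,d["cx"],d["cy"]
def cloud(d):
    f,cx,cy=K(d); h,w=d["z_map"].shape
    v,u=np.mgrid[:h,:w]; z=d["z_map"]
    P=np.stack([(u-cx)/f*z,-(v-cy)/f*z,-z],-1)
    E=d["extrinsics"]; return P@E[:3,:3].T+E[:3,3]
def proj(d,p):
    f,cx,cy=K(d);E=d["extrinsics"]; q=(np.atleast_2d(p)-E[:3,3])@E[:3,:3]
    return np.stack([cx+f*q[:,0]/-q[:,2],cy-f*q[:,1]/-q[:,2]],-1)
def ray(d,u,v,z):
    f,cx,cy=K(d);E=d["extrinsics"]; r=E[:3,:3]@np.array([(u-cx)/f,-(v-cy)/f,-1]); o=E[:3,3]
    return o+r*(z-o[2])/r[2]
def tool():
    s=arm.observe(); return np.array(s["position"]),R.from_rotvec(s["ee_rot"]).as_matrix(),s
E
python3 - <<'E'
from h import *
p,Rm,s=tool(); print(s); print(Rm.round(3))
for n in ["side","top","wrist"]:
    d=arm.get_image(n); cv2.imwrite(f"pics/{n}0.png",d["img"]); print(n,{k:v for k,v in d.items() if k not in("img","z_map")}, (d["z_map"]>0).mean())
    np.save(f"{n}0.npy",d,allow_pickle=True)
E
```

```text
pics
{'clock': 0.0, 'joints': array([ 1.08938115,  0.43518774,  0.02498272,  1.57411083, -0.01161778,
        1.13400791, -0.07509153]), 'dq': array([-0.0009364 , -0.00112532,  0.00106597,  0.00066408,  0.00017293,
        0.00117577, -0.00113452]), 'joint_efforts': array([-1.74789857e-04, -6.67858815e+01,  9.84864347e-01, -3.14461613e+01,
       -6.05223561e-02,  4.29577637e-02,  1.71729807e-04]), 'position': array([ 0.23089029, -0.58022561,  0.22596167]), 'ee_rot': array([ 0.92666622,  1.36630265, -0.9253957 ]), 'force': array([ 0.15973425,  0.2246509 , -0.18694357]), 'ft_torque': array([ 0.00553409, -0.05401028,  0.04744062]), 'width': 1.0009128960191678}
[[-0.001  0.929  0.37 ]
 [ 0.001  0.37  -0.929]
 [-1.    -0.    -0.002]]
side {'vfov': 47.00706441764679, 'cx': 323.45837849420434, 'cy': 198.19907804270562, 'extrinsics': array([[-0.88145938,  0.34054219, -0.32720083,  0.1933904 ],
       [-0.47219474, -0.64702933,  0.59865281,  0.65436536],
       [-0.007842  ,  0.68219064,  0.7311323 ,  0.96872089],
       [ 0.        ,  0.        ,  0.        ,  1.        ]])} 0.99596484375
top {'vfov': 55.932109336539185, 'cx': 315.9997362486887, 'cy': 198.52287695525402, 'extrinsics': array([[ 0.01250833,  0.98244842, -0.18611458,  0.39957737],
       [-0.99980909,  0.01508255,  0.01242186, -0.04996012],
       [ 0.01501092,  0.18592368,  0.98244952,  1.12623586],
       [ 0.        ,  0.        ,  0.        ,  1.        ]])} 0.99590625
wrist {'vfov': 68.2109389587433, 'cx': 319.4815201197874, 'cy': 199.00712697612732, 'extrinsics': array([[ 0.36991325,  0.8952761 ,  0.24828388,  0.2978207 ],
       [-0.9290655 ,  0.3568098 ,  0.09759132, -0.55533458],
       [-0.00121894, -0.26677231,  0.96375881,  0.3838404 ],
       [ 0.        ,  0.        ,  0.        ,  1.        ]])} 0.9939453125
```

View pics/top0.png

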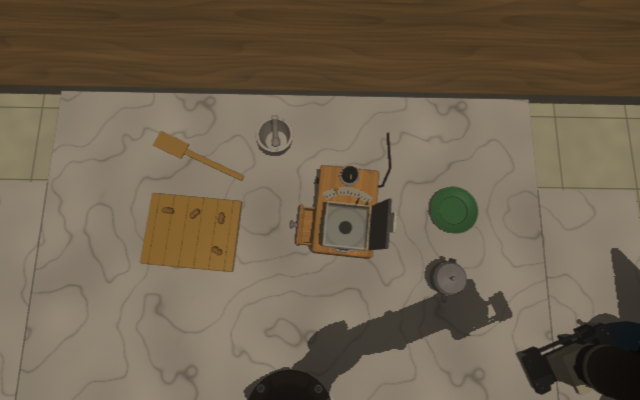

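View pics/side0.png

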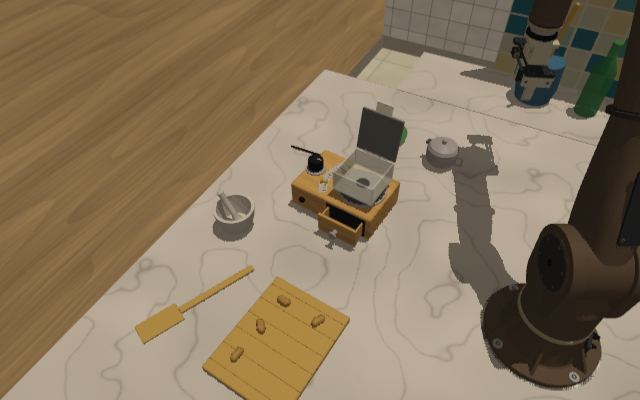

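The top view shows four ginger pieces on the board at about (168,210), (196,213), (221,218) and (217,251). The mill is at (348,215), with the lid open to the right, the drawer pulled out to the left at (305,225), and the knob at (349,175). I'll measure these next.

```bash
cat > m1.py <<'E'
from h import *
d=np.load("top0.npy",allow_pickle=True).item(); C=cloud(d); img=d["img"]
hsv=cv2.cvtColor(img,cv2.COLOR_BGR2HSV)
for u,v in [(168,210),(196,213),(221,218),(217,251),(160,230),(349,174),(346,227),(345,214),(305,225),(367,180),(455,210),(275,130),(450,280),(380,225),(100,300)]:
    print((u,v),img[v,u],hsv[v,u],C[v,u].round(3))
# board ginger by height
m=((C[...,2]>0.022)&(C[...,2]<0.045)); m[:, :140]=0;m[:,245:]=0;m[:190]=0;m[275:]=0
n,l,st,ce=cv2.connectedComponentsWithStats(m.astype(np.uint8))
for i in range(1,n):
    if st[i,4]<8: continue
    P=C[l==i]; print("g",ce[i].round(1),st[i,4],P.mean(0).round(4),P[:,2].max().round(4))
cv2.imwrite("pics/top_board.png",cv2.resize(img[185:280,135:250],None,fx=6,fy=6,interpolation=cv2.INTER_CUBIC))
cv2.imwrite("pics/top_mill.png",cv2.resize(img[150:270,280:410],None,fx=5,fy=5,interpolation=cv2.INTER_CUBIC))
E
python3 m1.py
```

```text
(168, 210) [ 39  79 111] [ 17 165 111] [0.566 0.369 0.03 ]
(196, 213) [ 37  76 107] [ 17 167 107] [0.558 0.285 0.035]
(221, 218) [ 40  78 109] [ 17 161 109] [0.545 0.212 0.033]
(217, 251) [ 41  81 113] [ 17 162 113] [0.449 0.218 0.034]
(160, 230) [ 46  96 130] [ 18 165 130] [0.509 0.393 0.015]
(349, 174) [31 37 42] [16 67 42] [ 0.659 -0.152  0.125]
(346, 227) [41 46 49] [19 42 49] [ 0.514 -0.145  0.113]
(345, 214) [ 93 108 113] [ 23  45 113] [ 0.55  -0.142  0.11 ]
(305, 225) [ 49  95 137] [ 16 164 137] [ 0.528 -0.033  0.027]
(367, 180) [ 50  95 137] [ 16 162 137] [ 0.652 -0.207  0.087]
(455, 210) [49 83 54] [ 56 104  83] [ 0.583 -0.485  0.006]
(275, 130) [ 84  96 105] [ 17  51 105] [0.802 0.06  0.074]
(450, 280) [ 92  98 107] [ 12  36 107] [ 0.377 -0.433  0.078]
(380, 225) [29 34 38] [17 60 38] [ 0.505 -0.213  0.244]
(100, 300) [110 126 138] [ 17  52 138] [0.307 0.551 0.003]
g [166.8 209.9] 61 [0.5665 0.372  0.0315] 0.0377
g [193.8 213.3] 67 [0.5577 0.2928 0.0315] 0.0407
g [220.3 218. ] 61 [0.5448 0.2148 0.0318] 0.038
g [216.  250.5] 64 [0.4507 0.2214 0.0317] 0.0371
```

View pics/wrist0.png

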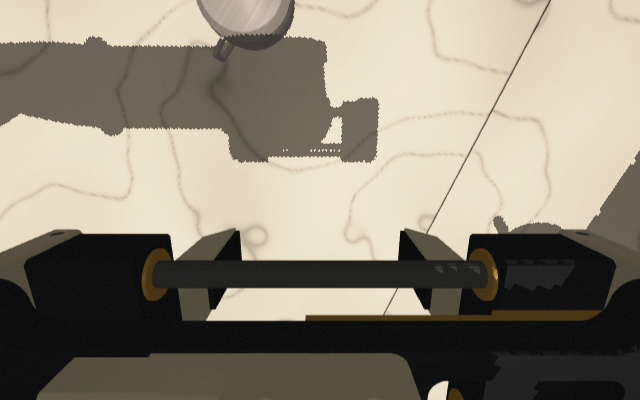

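View pics/top_board.png

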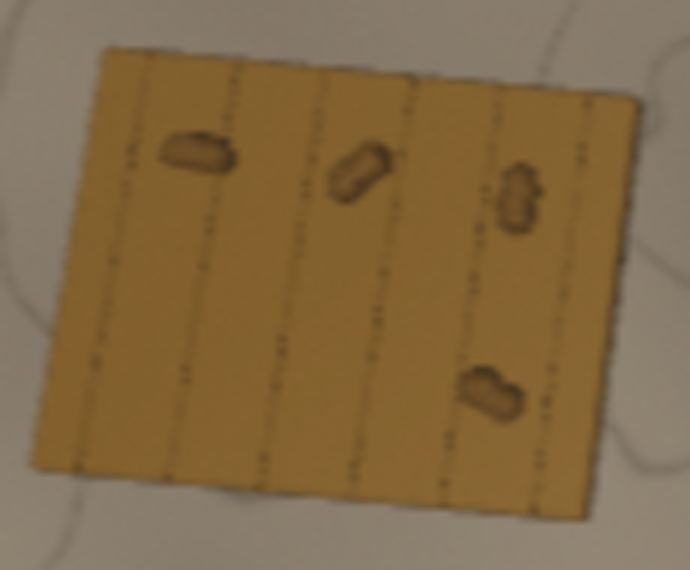

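View pics/top_mill.png

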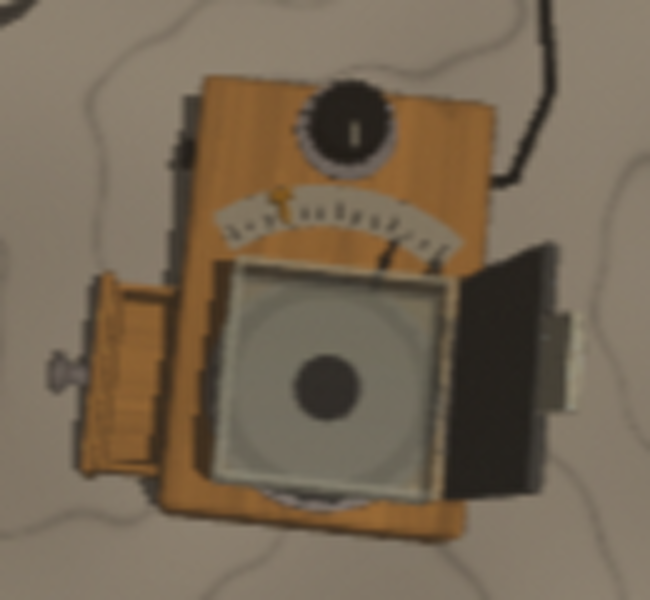

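The crops show the mark (brass T) at about (336,190) and two dark tabs on the scale near (359,198) and (367,203), one of which is the pointer. The lid is near upright with its clip sticking out. Next I'll fit the mill's pose and the ginger orientations.

```bash
cat >> h.py <<'E'
def gingers(d, region=(140,250,185,280)):
    C=cloud(d); img=d["img"]; out=[]
    m=((C[...,2]>0.021)&(C[...,2]<0.05)).astype(np.uint8); u0,u1,v0,v1=region
    k=np.zeros_like(m);k[v0:v1,u0:u1]=1; m*=k
    n,l,st,ce=cv2.connectedComponentsWithStats(m)
    for i in range(1,n):
        if st[i,4]<15: continue
        v,u=np.nonzero(l==i)
        P=np.array([ray(d,a,b,0.027)[:2] for a,b in zip(u,v)])
        c,sz,a=cv2.minAreaRect((P*1000).astype(np.float32))
        q=P-P.mean(0); w,V=np.linalg.eigh(q.T@q); ax=V[:,1]
        out.append((P.mean(0),np.degrees(np.arctan2(ax[1],ax[0]))%180,np.array(sz),ce[i],C[l==i][:,2].max()))
    return out
E
cat > m2.py <<'E'
from h import *
d=np.load("top0.npy",allow_pickle=True).item(); C=cloud(d); img=d["img"]; hsv=cv2.cvtColor(img,cv2.COLOR_BGR2HSV)
for g in gingers(d): print("g",g[0].round(4),"long axis deg",g[1].round(0),g[2].round(0),g[3].round(0),g[4].round(3))
reg=np.zeros(img.shape[:2],bool); reg[150:270,280:420]=1
def rect(m):
    P=C[m][:,:2]; c,sz,a=cv2.minAreaRect((P*1000).astype(np.float32)); return np.round(c,1),np.round(sz,1),round(a,1),len(P)
org=reg&(hsv[...,1]>120)&(abs(C[...,2]-0.085)<0.006); print("housing",rect(org))
kn=reg&(C[...,2]>0.112)&(C[...,2]<0.13)&(C[...,0]>0.61)&(hsv[...,2]<70); print("knob",rect(kn),C[kn].mean(0).round(4))
rim=reg&(abs(C[...,2]-0.165)<0.007); print("rim",rect(rim),C[rim].mean(0).round(4))
fl=reg&(abs(C[...,2]-0.110)<0.006)&(C[...,0]<0.61)
print("floor",rect(fl))
lid=reg&(C[...,2]>0.18); print("lid",rect(lid),C[lid][:,2].max())
P=C[lid]; c=P.mean(0); u,s,vt=np.linalg.svd(P-c); print("lid plane n",vt[2].round(3),c.round(3),s[2]/np.sqrt(len(P)))
dr=reg&(hsv[...,1]>120)&(C[...,1]>-0.055)&(C[...,2]>0.04)&(C[...,0]<0.6); print("drawer",rect(dr),C[dr][:,2].max())
pl=reg&(C[...,1]>-0.04)&(C[...,2]>0.03)&(hsv[...,1]<100)&(C[...,0]<0.6); print("pull",rect(pl))
br=(hsv[...,1]>120)&(abs(C[...,2]-0.016)<0.006); br[:,250:]=0; br[:185]=0;print("board",rect(br))
E
python3 m2.py
```

```text
g [0.5671 0.3738] long axis deg 82.0 [34. 16.] [167. 210.] 0.038
g [0.5578 0.2945] long axis deg 138.0 [26. 33.] [194. 213.] 0.041
g [0.5454 0.216 ] long axis deg 0.0 [30. 18.] [220. 218.] 0.038
g [0.4506 0.2227] long axis deg 66.0 [33. 21.] [216. 251.] 0.037
housing (array([ 567.4, -124. ]), array([212.7, 248.6]), 84.7, 2047)
knob (array([ 662.3, -154.6]), array([39. , 40.5]), 18.4, 167) [ 0.6621 -0.1538  0.1233]
rim (array([ 514.3, -141.8]), array([116.8, 115.4]), 84.8, 349) [ 0.5144 -0.1473  0.1657]
floor (array([ 512.7, -139.1]), array([111.4, 111.8]), 85.0, 1497)
lid (array([ 456.2, -165.6]), array([ 88.7, 241.8]), 46.2, 1077) 1.1262358587447718
lid plane n [ 0.178  0.972 -0.152] [ 0.499 -0.204  0.307] 0.013828963741247037
drawer (array([489.6, -31.2]), array([180.4,  44.6]), 0.8, 242) 1.1262358587447718
pull (array([526.3,  -2.9]), array([ 25.9, 113.7]), 87.7, 52)
board (array([506.4, 301.1]), array([267.4, 208.7]), 85.3, 6120)
```

```bash
cat >> h.py <<'E'
def plan(x,y,z,phi=None):
    p,Rm,s=tool(); dw=np.array([x,y,z])-p; sh=Rm.T@dw
    f0=np.degrees(np.arctan2(Rm[1,1],Rm[0,1]))
    t=0 if phi is None else -np.radians((phi-f0+180)%360-180)
    print("pos",p.round(4),"phi",f0.round(1),"j7",s["joints"][6].round(2),"w",round(s["width"],3),"F",np.round(s["force"],1),"t",round(s["clock"],1))
    print("shift",sh.round(3),"turn",round(t,3),"rows>=",np.ceil(max(np.linalg.norm(sh)/.0417,abs(t)/.125)))
E
python3 -c "
from h import *
plan(.27,-.5,.38,40)
plan(.48,0,.38,82)
plan(.567,.374,.2,82)"
```

```text
pos [ 0.2309 -0.5803  0.2261] phi 21.7 j7 -0.08 w 1.004 F [-0.3  0.6  0.2] t 0.1
shift [-0.154  0.066 -0.06 ] turn -0.319 rows>= 5.0
pos [ 0.2309 -0.5803  0.2261] phi 21.7 j7 -0.08 w 1.004 F [-0.3  0.6  0.2] t 0.1
shift [-0.153  0.446 -0.447] turn -1.052 rows>= 16.0
pos [ 0.2309 -0.5803  0.2261] phi 21.7 j7 -0.08 w 1.004 F [-0.3  0.6  0.2] t 0.1
shift [ 0.027  0.665 -0.762] turn -1.052 rows>= 25.0
```

{"name": "move_arm", "arguments": {"steps": "-0.154 0.066 -0.06 -0.32 0;-0.154 0.066 -0.06 -0.32 0;-0.154 0.066 -0.06 -0.32 0;-0.154 0.066 -0.06 -0.32 0;-0.153 0.446 -0.447 -1.05 0;-0.153 0.446 -0.447 -1.05 0;-0.153 0.446 -0.447 -1.05 0;-0.153 0.446 -0.447 -1.05 0;-0.153 0.446 -0.447 -1.05 0;-0.153 0.446 -0.447 -1.05 0"}}

```text
clock: 0.98
position: [0.3648, -0.2732, 0.375]
ee_rot: [0.106, 1.568, -0.107]
force: [0.6, 0.1, 0.0]
width: 0.996
```

```bash
python3 -c "
from h import *
plan(.5,0,.38,82)
plan(.567,.374,.15,82)"
```

```text
pos [ 0.3648 -0.2732  0.375 ] phi 82.2 j7 0.36 w 0.996 F [0.6 0.1 0. ] t 1.0
shift [-0.005  0.289  0.097] turn 0.004 rows>= 8.0
pos [ 0.3648 -0.2732  0.375 ] phi 82.2 j7 0.36 w 0.996 F [0.6 0.1 0. ] t 1.0
shift [0.225 0.669 0.113] turn 0.004 rows>= 18.0
```

{"name": "move_arm", "arguments": {"steps": "-0.005 0.289 0.097 0 100;-0.005 0.289 0.097 0 100;-0.005 0.289 0.097 0 100;-0.005 0.289 0.097 0 100;-0.005 0.289 0.097 0 100;-0.005 0.289 0.097 0 100;-0.005 0.289 0.097 0 100;0.225 0.669 0.113 0 100;0.225 0.669 0.113 0 100;0.225 0.669 0.113 0 100"}}

```text
clock: 1.82
position: [0.5166, 0.093, 0.3159]
ee_rot: [0.112, 1.567, -0.112]
force: [0.7, -0.8, 0.4]
width: 0.604
```

```bash
python3 -c "
from h import *
plan(.567,.374,.15,82)"
```

```text
pos [0.5166 0.093  0.3159] phi 81.9 j7 -0.59 w 0.604 F [ 0.7 -0.8  0.4] t 1.8
shift [0.166 0.285 0.01 ] turn -0.003 rows>= 8.0
```

{"name": "move_arm", "arguments": {"steps": "0.166 0.285 0.01 0 110;0.166 0.285 0.01 0 110;0.166 0.285 0.01 0 110;0.166 0.285 0.01 0 110;0.166 0.285 0.01 0 110;0.166 0.285 0.01 0 110;0.166 0.285 0.01 0 110;0.166 0.285 0.01 0 110;0.166 0.285 0.01 0 110;0.166 0.285 0.01 0 110"}}

```text
clock: 2.65
position: [0.565, 0.3737, 0.1482]
ee_rot: [0.108, 1.572, -0.11]
force: [1.4, -0.2, 1.4]
width: 0.572
```

```bash
python3 -c "
from h import *
d=arm.get_image('wrist'); cv2.imwrite('pics/w1.png',d['img'])
e=arm.get_image('top'); cv2.imwrite('pics/t1.png',e['img'])
C=cloud(d); m=((C[...,2]>0.02)&(C[...,2]<0.045)).astype(np.uint8)
n,l,st,ce=cv2.connectedComponentsWithStats(m)
for i in range(1,n):
  if st[i,4]>150: print(ce[i].round(0),st[i,4],C[l==i].mean(0).round(4),C[l==i][:,2].max().round(4))
plan(.567,.374,.02,82)"
```

```text
[321. 197.] 525 [0.5659 0.3696 0.0305] 0.0346
pos [0.5669 0.3712 0.1505] phi 81.8 j7 -1.11 w 0.571 F [ 0.8 -1.   0.4] t 2.8
shift [ 0.13   0.003 -0.   ] turn -0.003 rows>= 4.0
```

View pics/w1.png

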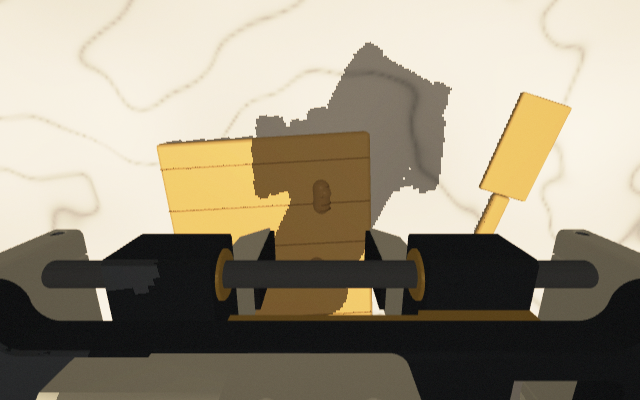

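The wrist view shows the ginger centred between the fingers at about (321,197), with its long axis perpendicular to the jaws. I'll go down and grip it.

{"name": "move_arm", "arguments": {"steps": "0.10 0.001 0 0 110;0.10 0.001 0 0 110;0.10 0.001 0 0 110;0.131 0.001 0 0 110;0.131 0.001 0 0 110;0.131 0.001 0 0 110;0.131 0.001 0 0 255;0.131 0.001 0 0 255;0.131 0.001 0 0 255;0.131 0.001 0 0 255", "squeeze": 20}}

```text
clock: 3.58
position: [0.5672, 0.3727, 0.0204]
ee_rot: [0.112, 1.567, -0.112]
force: [0.2, -0.6, 0.5]
width: 0.329
```

{"name": "move_arm", "arguments": {"steps": "0 0 0 0 255;0 0 0 0 255;0 0 0 0 255;0 0 0 0 255"}}

```text
clock: 3.92
position: [0.5669, 0.3729, 0.0199]
ee_rot: [0.112, 1.568, -0.112]
force: [-1.2, -0.6, 2.6]
width: 0.18
```

```bash
python3 -c "
from h import *
H=np.array([.5143,-.1415]); my=np.array([.996,-.089]); mx=np.array([-.089,-.996])
for a,b in [(-.02,-.025),(-.02,.025),(.01,-.025),(.01,.025)]: print((H+a*mx+b*my).round(4))
plan(.5672,.3727,.25,90)
plan(.4910,-.1194,.27,85)"
```

```text
[ 0.4912 -0.1194]
[ 0.541  -0.1238]
[ 0.4885 -0.1492]
[ 0.5383 -0.1537]
pos [0.5669 0.3729 0.0199] phi 81.9 j7 -1.18 w 0.18 F [-1.2 -0.6  2.6] t 3.9
shift [-0.23 -0.    0.  ] turn -0.142 rows>= 6.0
pos [0.5669 0.3729 0.0199] phi 81.9 j7 -1.18 w 0.18 F [-1.2 -0.6  2.6] t 3.9
shift [-0.25  -0.498 -0.005] turn -0.055 rows>= 14.0
```

{"name": "move_arm", "arguments": {"steps": "-0.16 0 0 0 255;-0.16 0 0 0 255;-0.16 0 0 0 255;-0.25 -0.498 -0.005 -0.055 255;-0.25 -0.498 -0.005 -0.055 255;-0.25 -0.498 -0.005 -0.055 255;-0.25 -0.498 -0.005 -0.055 255;-0.25 -0.498 -0.005 -0.055 255;-0.25 -0.498 -0.005 -0.055 255;-0.25 -0.498 -0.005 -0.055 255"}}

```text
clock: 4.75
position: [0.5232, 0.0915, 0.216]
ee_rot: [0.068, 1.57, -0.068]
force: [0.4, -0.8, 0.5]
width: 0.184
```

```bash
cat >> h.py <<'E'
H=np.array([.5143,-.1415]); my=np.array([.996,-.089]); mx=np.array([-.089,-.996])
def pm(a,b,z,phi=85):
    q=H+a*mx+b*my; print("target",q.round(4)); plan(q[0],q[1],z,phi)
E
python3 -c "
from h import *
pm(-.015,-.012,.25); pm(-.015,-.012,.135)"
```

```text
target [ 0.5037 -0.1255]
pos [0.5232 0.0915 0.216 ] phi 85.0 j7 -0.61 w 0.184 F [ 0.4 -0.8  0.5] t 4.8
shift [-0.034 -0.218 -0.001] turn 0.0 rows>= 6.0
target [ 0.5037 -0.1255]
pos [0.5232 0.0915 0.216 ] phi 85.0 j7 -0.61 w 0.184 F [ 0.4 -0.8  0.5] t 4.8
shift [ 0.081 -0.218 -0.001] turn 0.0 rows>= 6.0
```

{"name": "move_arm", "arguments": {"steps": "-0.034 -0.218 -0.001 0 255;-0.034 -0.218 -0.001 0 255;-0.034 -0.218 -0.001 0 255;-0.034 -0.218 -0.001 0 255;-0.034 -0.218 -0.001 0 255;-0.034 -0.218 -0.001 0 255;-0.034 -0.218 -0.001 0 255;-0.034 -0.218 -0.001 0 255;-0.034 -0.218 -0.001 0 255"}}

```text
clock: 5.5
position: [0.504, -0.1224, 0.2495]
ee_rot: [0.068, 1.57, -0.067]
force: [0.9, 0.6, -0.8]
width: 0.182
```

```bash
python3 -c "
from h import *
pm(-.015,-.012,.135)
d=arm.get_image('wrist'); cv2.imwrite('pics/w2.png',d['img'])
d=arm.get_image('side'); cv2.imwrite('pics/s2.png',cv2.resize(d['img'][60:260,240:480],None,fx=3,fy=3))"
```

```text
target [ 0.5037 -0.1255]
pos [ 0.504  -0.1224  0.2495] phi 85.1 j7 -0.14 w 0.182 F [ 0.9  0.6 -0.8] t 5.5
shift [ 0.115 -0.003 -0.   ] turn 0.002 rows>= 3.0
```

View pics/w2.png

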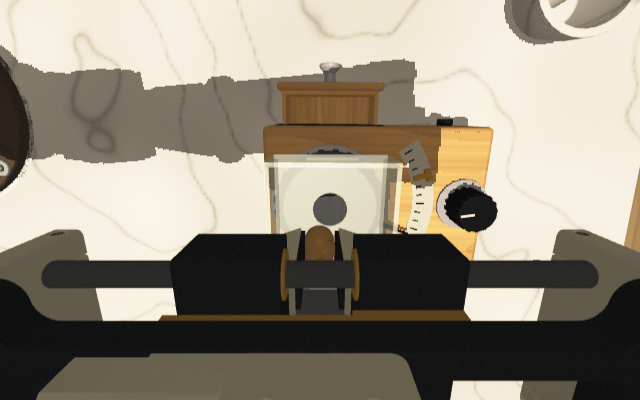

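View pics/s2.png

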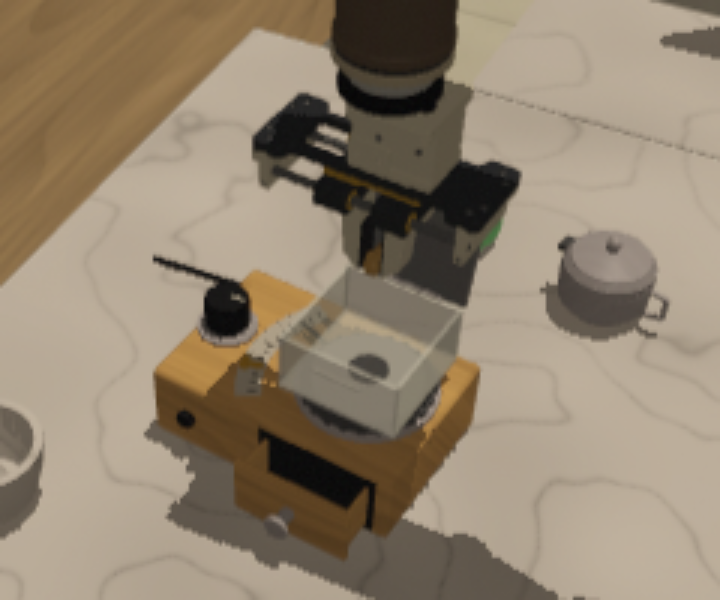

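The piece is held at about (319,240) in the wrist view and sits over the hopper. I'll lower it and release.

{"name": "move_arm", "arguments": {"steps": "0.04 -0.003 0 0 255;0.08 -0.003 0 0 255;0.115 -0.003 0 0 255;0.115 -0.003 0 0 255;0.115 -0.003 0 0 178;0.115 -0.003 0 0 178;0.115 -0.003 0 0 178;0.08 -0.003 0 0 178;0.04 -0.003 0 0 178;-0.02 -0.003 0 0 178"}}

```text
clock: 6.43
position: [0.5037, -0.1262, 0.2544]
ee_rot: [0.068, 1.569, -0.068]
force: [1.7, -0.3, -0.3]
width: 0.305
```

```bash
python3 -c "
from h import *
d=arm.get_image('wrist'); cv2.imwrite('pics/w3.png',d['img'])
d=arm.get_image('top')
for g in gingers(d): print('g',g[0].round(4),'long',g[1].round(0),g[2].round(0),g[3].round(0))
plan(.53,.0,.27,100)
plan(.555,.2915,.14,138)"
```

```text
g [0.5588 0.2945] long 141.0 [24. 31.] [194. 213.]
g [0.5456 0.2158] long 3.0 [33. 20.] [220. 218.]
g [0.4513 0.2222] long 67.0 [35. 19.] [216. 250.]
pos [ 0.5081 -0.1263  0.2601] phi 85.0 j7 -0.13 w 0.303 F [ 0.1 -0.5 -0.1] t 6.5
shift [-0.01   0.128  0.011] turn -0.261 rows>= 4.0
pos [ 0.5081 -0.1263  0.2601] phi 85.0 j7 -0.13 w 0.303 F [ 0.1 -0.5 -0.1] t 6.5
shift [0.119 0.42  0.009] turn -0.924 rows>= 11.0
```

View pics/w3.png

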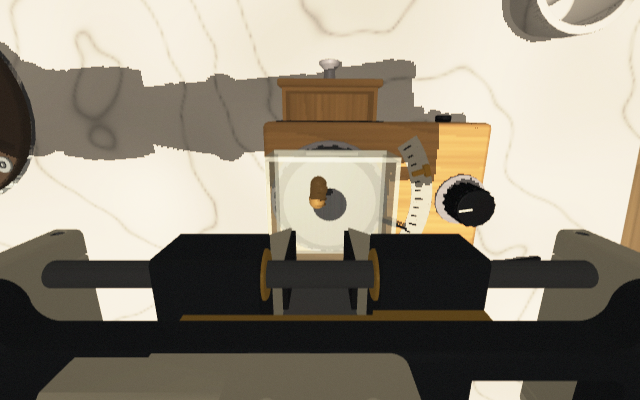

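The first piece is in the hopper, at (318,190) in the wrist view. The second piece is next.

{"name": "move_arm", "arguments": {"steps": "-0.01 0.128 0.011 -0.3 110;-0.01 0.128 0.011 -0.3 110;-0.01 0.128 0.011 -0.3 110;0.119 0.42 0.011 -0.94 110;0.119 0.42 0.011 -0.94 110;0.119 0.42 0.011 -0.94 110;0.119 0.42 0.011 -0.94 110;0.119 0.42 0.011 -0.94 110;0.119 0.42 0.011 -0.94 110;0.119 0.42 0.011 -0.94 110"}}

```text
clock: 7.37
position: [0.5496, 0.2644, 0.1457]
ee_rot: [-0.667, 1.463, 0.666]
force: [1.1, -0.1, 1.2]
width: 0.572
```

{"name": "move_arm", "arguments": {"steps": "0 0 0 0 110;0 0 0 0 110"}}

```text
clock: 7.53
position: [0.548, 0.2658, 0.1454]
ee_rot: [-0.668, 1.464, 0.671]
force: [0.2, -0.9, 0.3]
width: 0.57
```

```bash
python3 -c "
from h import *
d=arm.get_image('wrist'); cv2.imwrite('pics/w4.png',d['img'])
C=cloud(d); m=((C[...,2]>0.021)&(C[...,2]<0.045)).astype(np.uint8)
n,l,st,ce=cv2.connectedComponentsWithStats(m)
for i in range(1,n):
  if st[i,4]>150: print(ce[i].round(0),st[i,4],C[l==i].mean(0).round(4),C[l==i][:,2].max().round(4))
plan(.557,.2925,.02,139)"
```

```text
[212. 149.] 618 [0.4509 0.2194 0.0305] 0.0344
[345. 185.] 570 [0.5561 0.2894 0.0305] 0.0343
[276. 225.] 506 [0.5436 0.2128 0.0303] 0.0346
pos [0.5489 0.2636 0.1457] phi 139.0 j7 -0.11 w 0.569 F [ 0.1  0.9 -0.3] t 7.6
shift [0.126 0.013 0.027] turn -0.001 rows>= 4.0
```

View pics/w4.png

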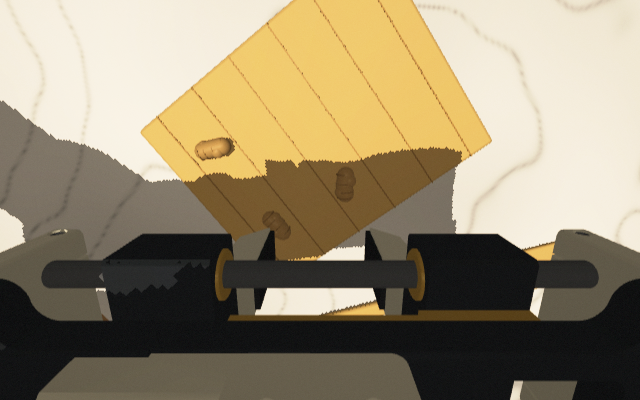

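The target is at (345,185), aligned vertically between the jaws, and the neighbouring piece at (276,225) is clear. I'll descend.

{"name": "move_arm", "arguments": {"steps": "0.03 0.012 0.027 0 110;0.07 0.012 0.027 0 110;0.11 0.012 0.027 0 110;0.126 0.012 0.027 0 110;0.126 0.012 0.027 0 110;0.126 0.012 0.027 0 255;0.126 0.012 0.027 0 255;0.126 0.012 0.027 0 255;0.126 0.012 0.027 0 255;0.126 0.012 0.027 0 255"}}

```text
clock: 8.42
position: [0.558, 0.2902, 0.0193]
ee_rot: [-0.666, 1.466, 0.665]
force: [-0.2, 0.1, -0.5]
width: 0.258
```

{"name": "move_arm", "arguments": {"steps": "0 0 0 0 255;0 0 0 0 255;-0.04 0 0 0 255;-0.08 0 0 0 255;-0.12 0 0 0 255;-0.16 0 0 0 255;-0.2 0 0 0 255;-0.23 0 0 0 255;-0.23 0 0 0 255;-0.23 0 0 0 255"}}

```text
clock: 9.25
position: [0.558, 0.2914, 0.2507]
ee_rot: [-0.666, 1.462, 0.666]
force: [0.5, 0.3, -1.0]
width: 0.185
```

```bash
python3 -c "
from h import *
pm(-.02,.012,.25)"
```

```text
target [ 0.528  -0.1226]
pos [0.558  0.2914 0.2507] phi 138.9 j7 -0.06 w 0.185 F [ 0.5  0.3 -1. ] t 9.2
shift [-0.    -0.25  -0.332] turn 0.94 rows>= 10.0
```

{"name": "move_arm", "arguments": {"steps": "0 -0.25 -0.332 0.94 255;0 -0.25 -0.332 0.94 255;0 -0.25 -0.332 0.94 255;0 -0.25 -0.332 0.94 255;0 -0.25 -0.332 0.94 255;0 -0.25 -0.332 0.94 255;0 -0.25 -0.332 0.94 255;0 -0.25 -0.332 0.94 255;0 -0.25 -0.332 0.94 255;0 -0.25 -0.332 0.94 255"}}

```text
clock: 10.08
position: [0.5258, -0.1262, 0.2472]
ee_rot: [0.069, 1.572, -0.069]
force: [1.3, -0.8, -0.4]
width: 0.182
```

```bash
python3 -c "
from h import *
pm(-.02,.012,.14)"
```

```text
target [ 0.528  -0.1226]
pos [ 0.5258 -0.1262  0.2472] phi 85.0 j7 -0.15 w 0.182 F [ 1.3 -0.8 -0.4] t 10.1
shift [0.107 0.004 0.002] turn -0.001 rows>= 3.0
```

{"name": "move_arm", "arguments": {"steps": "0.04 0.001 0.001 0 255;0.08 0.001 0.001 0 255;0.108 0.001 0.001 0 255;0.108 0.001 0.001 0 255;0.108 0.001 0.001 0 178;0.108 0.001 0.001 0 178;0.108 0.001 0.001 0 178;0.07 0.001 0.001 0 178;0.03 0.001 0.001 0 178;-0.01 0.001 0.001 0 178"}}

```text
clock: 10.92
position: [0.5285, -0.1224, 0.2618]
ee_rot: [0.068, 1.568, -0.068]
force: [0.9, -0.6, -0.2]
width: 0.301
```

```bash
python3 -c "
from h import *
d=arm.get_image('wrist'); cv2.imwrite('pics/w5.png',d['img'])
d=arm.get_image('top')
for g in gingers(d): print('g',g[0].round(4),'long',g[1].round(0),g[2].round(0),g[3].round(0))
plan(.53,.0,.27,120)
plan(.545,.214,.14,182)"
```

```text
g [0.5454 0.216 ] long 0.0 [30. 18.] [220. 218.]
g [0.4513 0.2227] long 61.0 [33. 17.] [216. 250.]
pos [ 0.5326 -0.1224  0.2672] phi 85.0 j7 -0.15 w 0.299 F [1.1 0.7 0.7] t 11.0
shift [-0.003  0.122 -0.013] turn -0.61 rows>= 5.0
pos [ 0.5326 -0.1224  0.2672] phi 85.0 j7 -0.15 w 0.299 F [1.1 0.7 0.7] t 11.0
shift [ 0.126  0.336 -0.018] turn -1.692 rows>= 14.0
```

View pics/w5.png

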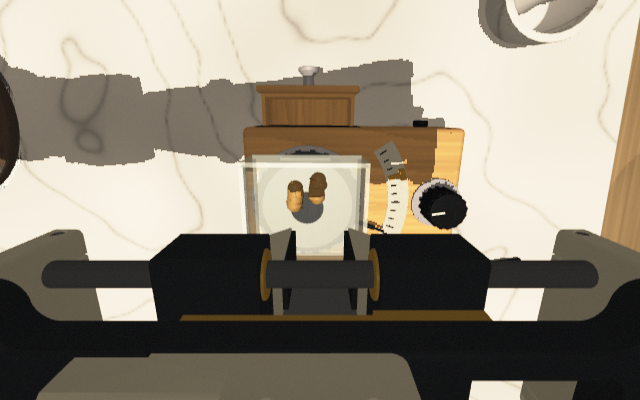

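{"name": "move_arm", "arguments": {"steps": "-0.003 0.122 -0.013 -0.5 110;-0.003 0.122 -0.013 -0.5 110;-0.003 0.122 -0.013 -0.5 110;0.126 0.339 -0.018 -1.66 110;0.126 0.339 -0.018 -1.66 110;0.126 0.339 -0.018 -1.66 110;0.126 0.339 -0.018 -1.66 110;0.126 0.339 -0.018 -1.66 110;0.126 0.339 -0.018 -1.66 110;0.126 0.339 -0.018 -1.66 110"}}

```text
clock: 11.85
position: [0.5377, 0.2243, 0.1314]
ee_rot: [-0.911, 1.369, 0.918]
force: [-1.4, 0.1, -0.4]
width: 0.569
```

```bash
python3 -c "
from h import *
plan(.545,.214,.1,181)"
```

```text
pos [0.5377 0.2243 0.1314] phi 157.4 j7 0.22 w 0.569 F [-1.4  0.1 -0.4] t 11.8
shift [ 0.031 -0.011 -0.007] turn -0.411 rows>= 4.0
```

{"name": "move_arm", "arguments": {"steps": "0.021 -0.011 -0.007 -0.41 110;0.021 -0.011 -0.007 -0.41 110;0.021 -0.011 -0.007 -0.41 110;0.021 -0.011 -0.007 -0.41 110;0.021 -0.011 -0.007 -0.41 110;0.021 -0.011 -0.007 -0.41 110"}}

```text
clock: 12.35
position: [0.548, 0.2057, 0.1127]
ee_rot: [-1.21, 1.208, 1.208]
force: [-0.4, 0.4, -0.4]
width: 0.568
```

```bash
python3 -c "
from h import *
d=arm.get_image('wrist'); cv2.imwrite('pics/w6.png',d['img'])
C=cloud(d); m=((C[...,2]>0.021)&(C[...,2]<0.045)).astype(np.uint8)
n,l,st,ce=cv2.connectedComponentsWithStats(m)
for i in range(1,n):
  if st[i,4]>150: print(ce[i].round(0),st[i,4],C[l==i].mean(0).round(4),C[l==i][:,2].max().round(4))
plan(.544,.2145,.02,181)"
```

```text
[337.  81.] 916 [0.4505 0.2175 0.0306] 0.0348
[ 42. 139.] 1840 [ 0.4935 -0.0138  0.0335] 0.045
[ 70. 183.] 227 [0.5267 0.0058 0.0405] 0.0449
[327. 199.] 702 [0.5431 0.2108 0.0305] 0.0342
[ 53. 212.] 902 [ 0.5536 -0.0193  0.0345] 0.045
pos [0.5479 0.2057 0.1126] phi 180.0 j7 0.57 w 0.568 F [ 0.5  0.3 -0.8] t 12.4
shift [0.093 0.004 0.009] turn -0.018 rows>= 3.0
```

View pics/w6.png

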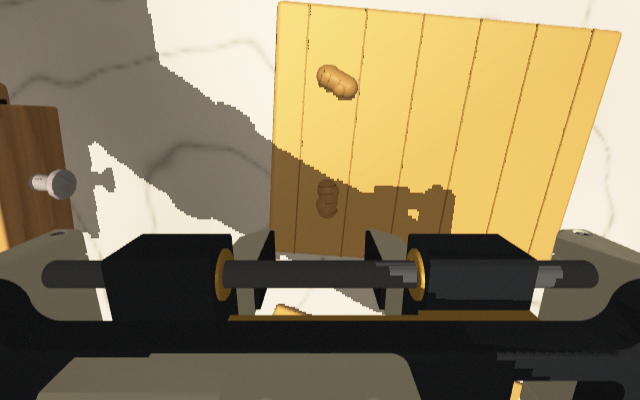

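The third piece is at (327,199), aligned between the jaws, and the fourth is at (337,81). I'll grip the third.

{"name": "move_arm", "arguments": {"steps": "0.03 0.004 0.007 0 110;0.06 0.004 0.007 0 110;0.09 0.004 0.007 0 110;0.093 0.004 0.007 0 110;0.093 0.004 0.007 0 255;0.093 0.004 0.007 0 255;0.093 0.004 0.007 0 255;0.093 0.004 0.007 0 255;0.093 0.004 0.007 0 255;0.093 0.004 0.007 0 255"}}

```text
clock: 13.23
position: [0.5436, 0.2124, 0.0191]
ee_rot: [-1.211, 1.208, 1.21]
force: [-0.4, -0.5, 0.6]
width: 0.186
```

{"name": "move_arm", "arguments": {"steps": "0 0 0 0 255;0 0 0 0 255;-0.04 0 0 0 255;-0.08 0 0 0 255;-0.12 0 0 0 255;-0.16 0 0 0 255;-0.2 0 0 0 255;-0.23 0 0 0 255;-0.23 0 0 0 255;-0.23 0 0 0 255"}}

```text
clock: 14.07
position: [0.5439, 0.2131, 0.2504]
ee_rot: [-1.211, 1.205, 1.209]
force: [0.7, 0.6, -1.5]
width: 0.184
```

```bash
python3 -c "
from h import *
pm(.01,.0,.25)"
```

```text
target [ 0.5134 -0.1515]
pos [0.5439 0.2131 0.2504] phi -179.9 j7 0.68 w 0.184 F [ 0.7  0.6 -1.5] t 14.1
shift [-0.     0.031 -0.364] turn 1.66 rows>= 14.0
```

{"name": "move_arm", "arguments": {"steps": "0 0.02 -0.18 1.66 255;0 0.02 -0.18 1.66 255;0 0.02 -0.18 1.66 255;0 0.02 -0.18 1.66 255;0 0.02 -0.18 1.66 255;0 0.02 -0.18 1.66 255;0 0.02 -0.18 1.66 255;0 0.02 -0.18 1.66 255;0 0.02 -0.18 1.66 255;0 0.03 -0.354 1.66 255"}}

```text
clock: 14.9
position: [0.5207, -0.0011, 0.248]
ee_rot: [-0.254, 1.555, 0.261]
force: [0.5, 1.4, -0.4]
width: 0.182
```

```bash
python3 -c "
from h import *
pm(0,.0,.25)"
```

```text
target [ 0.5143 -0.1415]
pos [ 0.5207 -0.0011  0.248 ] phi 108.8 j7 -0.03 w 0.182 F [ 0.5  1.4 -0.4] t 14.9
shift [-0.003 -0.131 -0.051] turn 0.415 rows>= 4.0
```

{"name": "move_arm", "arguments": {"steps": "-0.003 -0.131 -0.051 0.41 255;-0.003 -0.131 -0.051 0.41 255;-0.003 -0.131 -0.051 0.41 255;-0.003 -0.131 -0.051 0.41 255;-0.003 -0.131 -0.051 0.41 255;-0.003 -0.131 -0.051 0.41 255;-0.003 -0.131 -0.051 0.41 255"}}

```text
clock: 15.48
position: [0.5142, -0.1482, 0.2507]
ee_rot: [0.067, 1.571, -0.066]
force: [-0.2, 0.3, -0.9]
width: 0.18
```

```bash
python3 -c "
from h import *
pm(0,.0,.15)"
```

```text
target [ 0.5143 -0.1415]
pos [ 0.5142 -0.1482  0.2507] phi 85.1 j7 -0.12 w 0.18 F [-0.2  0.3 -0.9] t 15.5
shift [ 0.101  0.007 -0.   ] turn 0.003 rows>= 3.0
```

{"name": "move_arm", "arguments": {"steps": "0.02 0.007 0 0 255;0.06 0.007 0 0 255;0.1 0.007 0 0 255;0.1 0.007 0 0 255;0.1 0.007 0 0 178;0.1 0.007 0 0 178;0.1 0.007 0 0 178;0.06 0.007 0 0 178;0.02 0.007 0 0 178;-0.01 0.007 0 0 178"}}

```text
clock: 16.32
position: [0.5164, -0.142, 0.2667]
ee_rot: [0.067, 1.565, -0.068]
force: [2.1, 0.2, -0.1]
width: 0.298
```

```bash
python3 -c "
from h import *
d=arm.get_image('wrist'); cv2.imwrite('pics/w7.png',d['img'])
d=arm.get_image('top')
for g in gingers(d): print('g',g[0].round(4),'long',g[1].round(0),g[2].round(0),g[3].round(0))
plan(.50,.0,.27,75)
plan(.451,.22,.13,66)"
```

```text
g [0.4509 0.2223] long 64.0 [33. 17.] [216. 250.]
pos [ 0.5189 -0.1422  0.2694] phi 85.0 j7 -0.12 w 0.3 F [ 0.1 -0.9 -0.2] t 16.4
shift [-0.001  0.14  -0.031] turn 0.175 rows>= 4.0
pos [ 0.5189 -0.1422  0.2694] phi 85.0 j7 -0.12 w 0.3 F [ 0.1 -0.9 -0.2] t 16.4
shift [ 0.137  0.355 -0.101] turn 0.332 rows>= 10.0
```

View pics/w7.png

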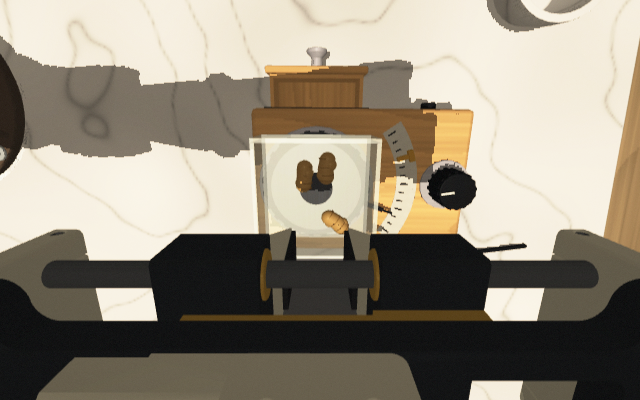

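Three pieces are in the hopper, at (304,176), (327,168) and (335,222). The fourth is next.

{"name": "move_arm", "arguments": {"steps": "0 0.14 -0.031 0.17 110;0 0.14 -0.031 0.17 110;0 0.14 -0.031 0.17 110;0.137 0.355 -0.101 0.33 110;0.137 0.355 -0.101 0.33 110;0.137 0.355 -0.101 0.33 110;0.137 0.355 -0.101 0.33 110;0.137 0.355 -0.101 0.33 110;0.137 0.355 -0.101 0.33 110;0.137 0.355 -0.101 0.33 110"}}

```text
clock: 17.25
position: [0.4451, 0.2228, 0.1251]
ee_rot: [0.328, 1.544, -0.325]
force: [0.1, 0.2, 1.0]
width: 0.566
```

{"name": "move_arm", "arguments": {"steps": "0 0 0 0 110;0 0 0 0 110"}}

```text
clock: 17.42
position: [0.4447, 0.2223, 0.1252]
ee_rot: [0.324, 1.547, -0.323]
force: [0.4, 0.2, 0.1]
width: 0.569
```

```bash
python3 -c "
from h import *
d=arm.get_image('wrist'); cv2.imwrite('pics/w8.png',d['img'])
C=cloud(d); m=((C[...,2]>0.021)&(C[...,2]<0.045)).astype(np.uint8)
n,l,st,ce=cv2.connectedComponentsWithStats(m)
for i in range(1,n):
  if st[i,4]>150: print(ce[i].round(0),st[i,4],C[l==i].mean(0).round(4),C[l==i][:,2].max().round(4))
plan(.451,.2205,.02,66)"
```

```text
[326. 201.] 619 [0.4502 0.2191 0.0304] 0.0341
pos [0.4458 0.2206 0.1256] phi 66.2 j7 -1.33 w 0.57 F [ 0.5 -0.6  1.1] t 17.5
shift [0.106 0.002 0.005] turn 0.004 rows>= 3.0
```

View pics/w8.png

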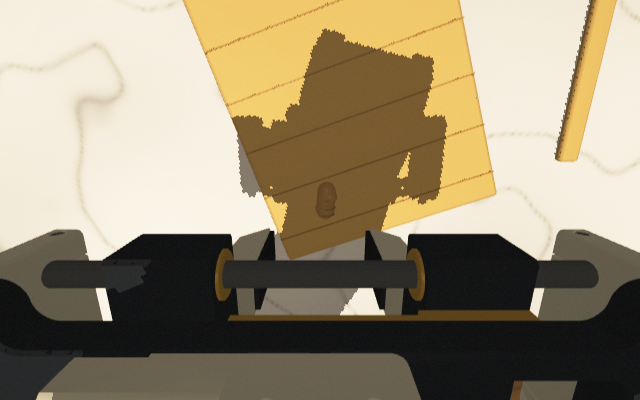

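The last piece is at (326,201), aligned. I'll grip it.

{"name": "move_arm", "arguments": {"steps": "0.035 0.001 0.005 0 110;0.07 0.001 0.005 0 110;0.105 0.001 0.005 0 110;0.106 0.001 0.005 0 110;0.106 0.001 0.005 0 255;0.106 0.001 0.005 0 255;0.106 0.001 0.005 0 255;0.106 0.001 0.005 0 255;0.106 0.001 0.005 0 255;0.106 0.001 0.005 0 255"}}

```text
clock: 18.3
position: [0.4507, 0.2186, 0.0191]
ee_rot: [0.328, 1.545, -0.327]
force: [-0.3, -0.7, 1.2]
width: 0.186
```

{"name": "move_arm", "arguments": {"steps": "0 0 0 0 255;0 0 0 0 255;-0.04 0 0 0 255;-0.08 0 0 0 255;-0.12 0 0 0 255;-0.16 0 0 0 255;-0.2 0 0 0 255;-0.23 0 0 0 255;-0.23 0 0 0 255;-0.23 0 0 0 255"}}

```text
clock: 19.13
position: [0.4512, 0.2193, 0.2503]
ee_rot: [0.329, 1.543, -0.326]
force: [-1.2, 0.6, -1.2]
width: 0.184
```

```bash
python3 -c "
from h import *
plan(.5,.05,.25,85)
pm(-.02,.0,.25)"
```

```text
pos [0.4512 0.2193 0.2503] phi 66.1 j7 -1.2 w 0.184 F [-1.2  0.6 -1.2] t 19.1
shift [ 0.    -0.135  0.113] turn -0.33 rows>= 5.0
target [ 0.5161 -0.1216]
pos [0.4512 0.2193 0.2503] phi 66.1 j7 -1.2 w 0.184 F [-1.2  0.6 -1.2] t 19.1
shift [ 0.    -0.285  0.197] turn -0.33 rows>= 9.0
```

{"name": "move_arm", "arguments": {"steps": "0 -0.308 0.192 -0.33 255;0 -0.308 0.192 -0.33 255;0 -0.308 0.192 -0.33 255;0 -0.308 0.192 -0.33 255;0 -0.308 0.192 -0.33 255;0 -0.308 0.192 -0.33 255;0 -0.308 0.192 -0.33 255;0 -0.308 0.192 -0.33 255;0 -0.308 0.192 -0.33 255;0 -0.308 0.192 -0.33 255"}}

```text
clock: 19.97
position: [0.5, -0.1502, 0.2461]
ee_rot: [0.075, 1.573, -0.079]
force: [-0.3, 0.1, -0.6]
width: 0.182
```

```bash
python3 -c "
from h import *
pm(0,-.012,.15)"
```

```text
target [ 0.5023 -0.1404]
pos [ 0.5    -0.1502  0.2461] phi 84.4 j7 -0.12 w 0.182 F [-0.3  0.1 -0.6] t 20.0
shift [0.096 0.01  0.002] turn -0.01 rows>= 3.0
```

{"name": "move_arm", "arguments": {"steps": "0.02 0.006 0.001 0 255;0.06 0.006 0.001 0 255;0.095 0.006 0.001 0 255;0.095 0.006 0.001 0 255;0.095 0.006 0.001 0 178;0.095 0.006 0.001 0 178;0.095 0.006 0.001 0 178;0.06 0.006 0 0 178;0.02 0.006 0 0 178;-0.01 0.006 0 0 178"}}

```text
clock: 20.8
position: [0.5027, -0.1341, 0.2631]
ee_rot: [0.067, 1.566, -0.068]
force: [0.4, 0.0, -0.2]
width: 0.303
```

```bash
python3 -c "
from h import *
d=arm.get_image('wrist'); cv2.imwrite('pics/w9.png',d['img'])
d=arm.get_image('top'); print(len(gingers(d)))
pm(-.15,.05,.3)"
```

```text
0
target [0.5774 0.0035]
pos [ 0.5053 -0.1344  0.2659] phi 85.0 j7 -0.13 w 0.307 F [-0.4  0.1 -0.5] t 20.9
shift [-0.034  0.144  0.06 ] turn 0.0 rows>= 4.0
```

View pics/w9.png

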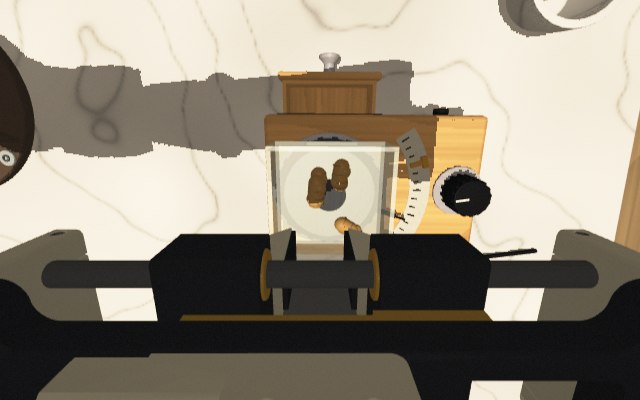

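```bash
python3 -c "
from h import *
pm(.06,.06,.36)"
```

```text
target [ 0.5687 -0.2066]
pos [ 0.5053 -0.1344  0.2659] phi 85.0 j7 -0.13 w 0.307 F [-0.4  0.1 -0.5] t 20.9
shift [-0.093 -0.067  0.071] turn 0.0 rows>= 4.0
```

{"name": "move_arm", "arguments": {"steps": "-0.094 -0.01 0.03 0 178;-0.094 -0.01 0.03 0 178;-0.094 -0.01 0.03 0 178;-0.094 -0.066 0.072 0 255;-0.094 -0.066 0.072 0 255;-0.094 -0.066 0.072 0 255;-0.094 -0.066 0.072 0 255;-0.094 -0.066 0.072 0 255"}}

```text
clock: 21.57
position: [0.5677, -0.2058, 0.3535]
ee_rot: [0.068, 1.569, -0.068]
force: [0.8, 0.5, 0.4]
width: 0.018
```

```bash
python3 -c "
from h import *
plan(.55,-.2,.36,85)
d=arm.get_image('wrist'); np.save('w10.npy',d,allow_pickle=True); cv2.imwrite('pics/w10.png',d['img'])
cv2.imwrite('pics/w10c.png',cv2.resize(d['img'][60:260,240:480],None,fx=3,fy=3,interpolation=cv2.INTER_CUBIC))"
```

```text
pos [ 0.5677 -0.2058  0.3535] phi 85.0 j7 -0.02 w 0.018 F [0.8 0.5 0.4] t 21.6
shift [-0.007  0.004 -0.018] turn 0.001 rows>= 1.0
```

View pics/w10c.png

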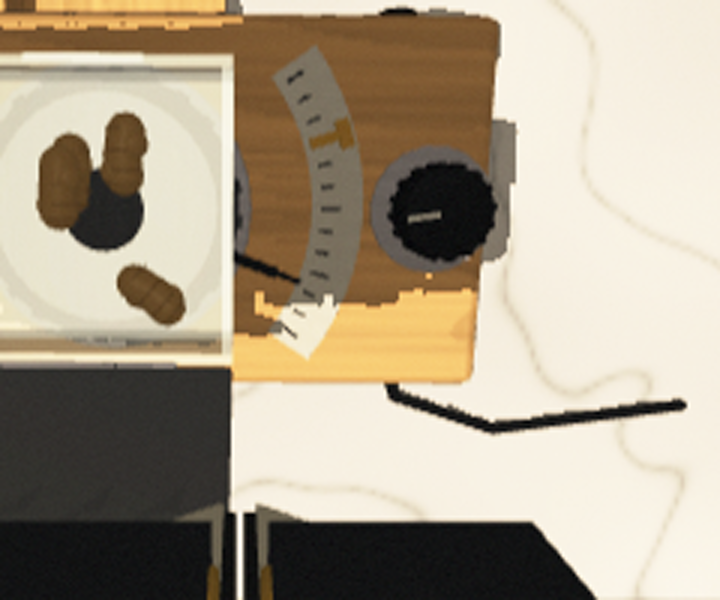

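In this view the pointer tip is at crop (300,283) and the brass T's inner end at (310,142). Four pieces are in the hopper, one stacked on another at (65,180). Next I'll measure the angles and heights.

```bash
cat > m3.py <<'E'
from h import *
d=np.load("w10.npy",allow_pickle=True).item(); C=cloud(d); img=d["img"]; hsv=cv2.cvtColor(img,cv2.COLOR_BGR2HSV)
sub=np.zeros(img.shape[:2],bool); sub[60:200,318:362]=1
# mark brass on scale
mk=sub&(hsv[...,1]>120)&(C[...,2]>0.0875)&(C[...,2]<0.097)
v,u=np.nonzero(mk[:,:]); 
m=np.zeros_like(sub); m[95:115,340:362]=1; m&=(hsv[...,1]>120)
v,u=np.nonzero(m); P=np.array([ray(d,a,b,.090)[:2] for a,b in zip(u,v)])
r=np.linalg.norm(P-H,axis=1); print("mark px",len(u),u.min(),u.max(),v.min(),v.max(),"r",r.min().round(4),r.max().round(4))
sel=P[(r<.122)]; q=sel-H; a=np.degrees(np.arctan2(q@mx*-1,q@my)); print("mark ang (ccw from mill y) mean",a.mean().round(2),"near inner",a[np.linalg.norm(q,axis=1)<.1].mean().round(2))
pt=np.zeros_like(sub); pt[140:160,320:345]=1; pt&=(hsv[...,2]<45)
v,u=np.nonzero(pt); P=np.array([ray(d,a,b,.096)[:2] for a,b in zip(u,v)]); q=P-H; r=np.linalg.norm(q,axis=1); a=np.degrees(np.arctan2(q@mx*-1,q@my))
print("ptr",len(u),"r",r.min().round(4),r.max().round(4))
for lo in (.06,.07,.08,.085): 
  s=(r>lo)&(r<lo+.012); print(lo,s.sum(),a[s].mean().round(2))
print(a[r>.088].mean())
# knob
k=np.zeros_like(sub); k[105:155,360:410]=1; k&=(hsv[...,2]<45)&(C[...,2]>.115)
pts=C[k]; c,sz,_=cv2.minAreaRect((pts[:,:2]*1000).astype(np.float32)); print("knob",np.round(c,1),np.round(sz,1),pts[:,2].mean())
rim=(abs(C[...,2]-.165)<.004); rim[:60]=0; rim[:, :200]=0; rim[:,330:]=0; rim[190:]=0
pts=C[rim]; print("rim",[np.round(x,1) for x in cv2.minAreaRect((pts[:,:2]*1000).astype(np.float32))])
g=np.zeros_like(sub); g[90:175,245:312]=1; g&=(hsv[...,1]>100); print("ginger max z",np.percentile(C[g][:,2],[50,99,100]).round(4))
for n in [(265,120),(281,108),(290,157)]: print(C[n[1],n[0]].round(4))
w=(C[...,2]>.17)&(C[...,2]<.3)&(hsv[...,2]<80); w[:180]=0; w[228:]=0; w[:,330:]=0
print("lid px",w.sum(),C[w].min(0).round(3),C[w].max(0).round(3))
E
python3 m3.py
```

```text
mark px 165 340 361 95 114 r 0.0888 0.1221
mark ang (ccw from mill y) mean 14.8 near inner 13.77
ptr 46 r 0.0655 0.0943
0.06 13 -24.44
0.07 24 -24.07
0.08 15 -23.74
0.085 8 -23.51
-23.45072418513738
knob [ 630.8 -144.7] [ 40.3 109.8] 0.1241647077803183
rim [array([ 512.6, -147.3]), array([116.6, 115.4]), np.float64(84.7)]
ginger max z [0.1247 0.1427 0.5113]
[ 0.508  -0.1332  0.1389]
[ 0.5274 -0.1204  0.1251]
[ 0.5317 -0.1822  0.1251]
lid px 5014 [ 0.45  -0.229  0.17 ] [ 0.564 -0.2    0.27 ]
```

View pics/w10.png

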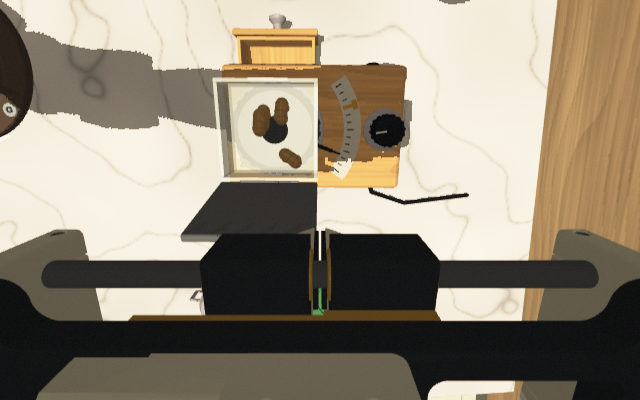

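```bash
cat > m4.py <<'E'
from h import *
import sys
d=np.load(sys.argv[1],allow_pickle=True).item(); C=cloud(d); img=d["img"]; hsv=cv2.cvtColor(img,cv2.COLOR_BGR2HSV)
Z=C[...,2]
near=(np.hypot(C[...,0]-.662,C[...,1]+.156)<.035)
k=near&(abs(Z-.1235)<.004)&(hsv[...,2]<80); pts=C[k]
c,rad=cv2.minEnclosingCircle((pts[:,:2]*1000).astype(np.float32)); print("knob circ",np.round(c,1),round(rad,1),"mean",pts.mean(0).round(4),len(pts))
rel=np.hypot(C[...,0]-.5135,C[...,1]+.1445)
mk=(rel>.085)&(rel<.13)&(Z>.086)&(Z<.1)&(hsv[...,1]>140)&(hsv[...,0]>14)&(C[...,0]>.56)
for h,vv in [(hsv[104,349],0),(hsv[100,330],0),(hsv[60+142//3,240+320//3],1),(hsv[60+130//3,240+345//3],1),(hsv[60+60//3,240+430//3],2)]: print(h,vv)
E
python3 m4.py w10.npy
python3 - <<'E'
import cv2
i=cv2.imread('pics/w10.png'); cv2.imwrite('pics/w10d.png',cv2.resize(i[90:170,310:375],None,fx=9,fy=7.2,interpolation=cv2.INTER_NEAREST))
E
```

```text
knob circ [ 662.  -160.3] 21.2 mean [ 0.6618 -0.1601  0.1228] 762
[ 17 150 121] 0
[ 16 155 133] 0
[ 18 185 120] 1
[ 18 192 118] 1
[ 15 155 125] 2
```

View pics/w10d.png

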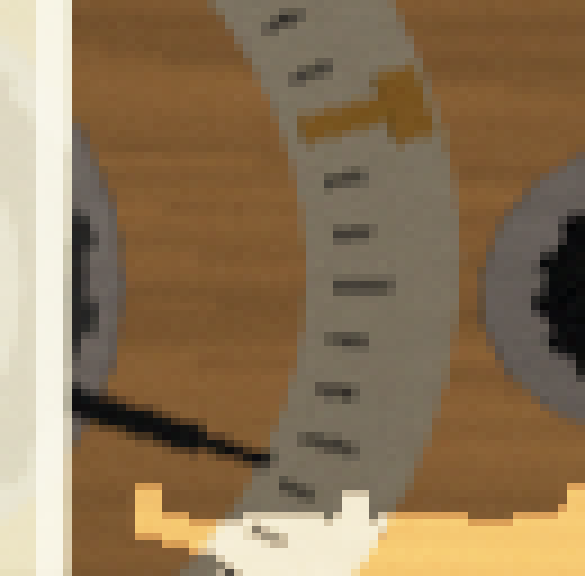

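```bash
cat > m5.py <<'E'
from h import *
Hw=np.array([.5126,-.1473])
d=np.load("w10.npy",allow_pickle=True).item()
def ang(p,Hc): q=p[:2]-Hc; return np.degrees(np.arctan2(-(q@mx),q@my)).round(2),np.linalg.norm(q).round(4)
for Hc in (Hw,H): print("mark",ang(ray(d,342.8,107.7,.09),Hc),"outer",ang(ray(d,356.7,104.1,.09),Hc),"ptr",ang(ray(d,339.5,153.5,.096),Hc))
s=np.load("side0.npy",allow_pickle=True).item(); C=cloud(s); hsv=cv2.cvtColor(s["img"],cv2.COLOR_BGR2HSV)
near=(np.hypot(C[...,0]-.662,C[...,1]+.156)<.035)&(abs(C[...,2]-.1235)<.004)&(hsv[...,2]<90)
p=C[near]; print("side knob",p.mean(0).round(4),len(p),cv2.minEnclosingCircle((p[:,:2]*1000).astype(np.float32)))
rim=(abs(C[...,2]-.165)<.004)&(np.hypot(C[...,0]-.513,C[...,1]+.145)<.09); p=C[rim]
print("side rim",cv2.minAreaRect((p[:,:2]*1000).astype(np.float32)),len(p))
for u,v in [(316,158),(282,300)]: print(C[v,u])
m=(C[...,2]>.022)&(C[...,2]<.045)&(C[...,1]>.15)&(C[...,1]<.45)&(C[...,0]>.4)&(C[...,0]<.62)
n,l,st,ce=cv2.connectedComponentsWithStats(m.astype(np.uint8))
for i in range(1,n):
  if st[i,4]>30: print(ce[i].round(),C[l==i].mean(0).round(4))
E
python3 m5.py
```

```text
mark (np.float64(17.85), np.float64(0.097)) outer (np.float64(17.23), np.float64(0.1163)) ptr (np.float64(-19.69), np.float64(0.0942))
mark (np.float64(14.64), np.float64(0.0942)) outer (np.float64(14.55), np.float64(0.1135)) ptr (np.float64(-23.29), np.float64(0.0953))
side knob [ 0.6619 -0.1568  0.1228] 107 ((661.3846435546875, -158.8512420654297), 22.369991302490234)
side rim ((512.8489990234375, -145.98336791992188), (122.73946380615234, 117.20233917236328), 84.4635009765625) 370
[ 0.66138968 -0.16191271  0.12241238]
[0.5443122  0.21702816 0.03502823]
[283. 300.] [0.5428 0.2139 0.0294]
[318. 320.] [0.4487 0.2208 0.0297]
[260. 325.] [0.5552 0.2918 0.0301]
[236. 354.] [0.564  0.3706 0.0297]
```

```bash
sed -i 's/^H=np.array.*/H=np.array([.5133,-.1448]); KN=np.array([.662,-.1575]); my=np.array([.996,-.089]); mx=np.array([-.089,-.996])/' h.py; python3 -c "
from h import *
plan(.662,-.1575,.28,-31)"
```

```text
pos [ 0.5676 -0.2054  0.3535] phi 85.1 j7 -0.02 w 0.009 F [-0.2  0.3  0.8] t 21.6
shift [0.074 0.056 0.09 ] turn 2.026 rows>= 17.0
```

{"name": "move_arm", "arguments": {"steps": "0 0.056 0.09 2.02 88;0 0.056 0.09 2.02 88;0 0.056 0.09 2.02 88;0 0.056 0.09 2.02 88;0.074 0.056 0.09 2.02 88;0.074 0.056 0.09 2.02 88;0.074 0.056 0.09 2.02 88;0.074 0.056 0.09 2.02 88;0.074 0.056 0.09 2.02 88;0.074 0.056 0.09 2.02 88"}}

```text
clock: 22.45
position: [0.6619, -0.1572, 0.2794]
ee_rot: [1.039, 1.309, -1.038]
force: [-0.6, 0.0, 0.1]
width: 0.641
```

```bash
python3 -c "
from h import *
plan(.662,-.1575,.16,-31)"
```

```text
pos [ 0.6619 -0.1572  0.2794] phi 13.1 j7 -1.32 w 0.641 F [-0.6  0.   0.1] t 22.4
shift [ 0.119 -0.     0.   ] turn 0.77 rows>= 7.0
```

{"name": "move_arm", "arguments": {"steps": "0.05 0 0 0.77 88;0.1 0 0 0.77 88;0.119 0 0 0.77 88;0.119 0 0 0.77 88;0.119 0 0 0.77 88;0.119 0 0 0.77 88;0.119 0 0 0.77 88;0.119 0 0 0.77 88"}}

```text
clock: 23.12
position: [0.6623, -0.1576, 0.1605]
ee_rot: [1.591, 0.908, -1.589]
force: [0.5, 0.8, -0.2]
width: 0.655
```

```bash
python3 -c "
from h import *
plan(.662,-.1575,.099,-31)
d=arm.get_image('wrist'); cv2.imwrite('pics/w11.png',d['img'])
d=arm.get_image('side'); cv2.imwrite('pics/s11.png',cv2.resize(d['img'][60:260,240:480],None,fx=3,fy=3))
"
```

```text
pos [ 0.6623 -0.1576  0.1605] phi -30.5 j7 -2.02 w 0.655 F [ 0.5  0.8 -0.2] t 23.1
shift [ 0.061 -0.     0.   ] turn 0.008 rows>= 2.0
```

View pics/w11.png

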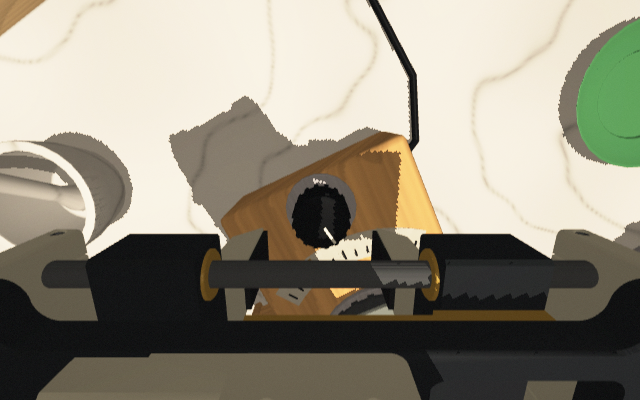

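View pics/s11.png

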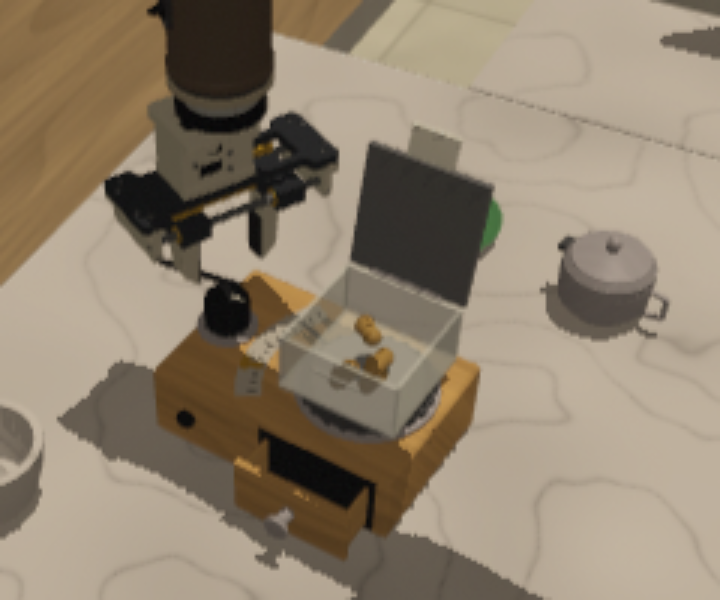

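The knob is centred between the fingers at (321,212) in the wrist view. I'll descend and grip gently.

{"name": "move_arm", "arguments": {"steps": "0.03 0 0 0 88;0.061 0 0 0 88;0.061 0 0 0 88;0.061 0 0 0 255;0.061 0 0 0 255;0.061 0 0 0 255;0.061 0 0 0 255;0.061 0 0 0 255", "squeeze": 15}}

```text
clock: 23.88
position: [0.6634, -0.1592, 0.1008]
ee_rot: [1.594, 0.903, -1.59]
force: [-2.0, -0.9, 7.4]
width: 0.43
```

{"name": "move_arm", "arguments": {"steps": "0 0 0 -0.12 255;0 0 0 -0.24 255;0 0 0 -0.36 255;0 0 0 -0.48 255;0 0 0 -0.6 255;0 0 0 -0.72 255;0 0 0 -0.84 255;0 0 0 -0.9 255;0 0 0 -0.9 255"}}

```text
clock: 24.63
position: [0.6635, -0.158, 0.1008]
ee_rot: [0.935, 1.359, -0.931]
force: [-1.1, 1.7, 6.9]
width: 0.426
```

{"name": "move_arm", "arguments": {"steps": "0 0 0 0 88;0 0 0 0 88;0 0 0 0 88;0 0 0 0 88;-0.03 0 0 0 88;-0.03 0 0 0 88"}}

```text
clock: 25.13
position: [0.6644, -0.1588, 0.1328]
ee_rot: [0.939, 1.355, -0.935]
force: [1.4, 0.1, 1.8]
width: 0.654
```

```bash
python3 -c "
from h import *
plan(.662,-.1575,.099,-31)
d=arm.get_image('side'); cv2.imwrite('pics/s12.png',cv2.resize(d['img'][60:260,240:480],None,fx=3,fy=3))
"
```

```text
pos [ 0.6644 -0.1588  0.1328] phi 20.8 j7 -1.26 w 0.654 F [1.4 0.1 1.8] t 25.1
shift [ 0.034 -0.002 -0.002] turn 0.905 rows>= 8.0
```

View pics/s12.png

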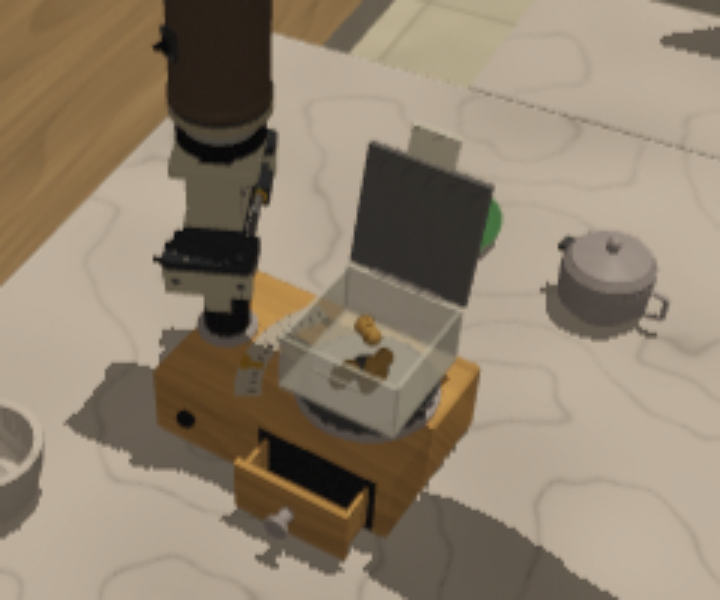

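{"name": "move_arm", "arguments": {"steps": "0 0 0 0.9 88;0 0 0 0.9 88;0 0 0 0.9 88;0 0 0 0.9 88;0 0 0 0.9 88;0 0 0 0.9 88;0 0 0 0.9 88;0 0 0 0.9 88;0.032 0 0 0.9 88;0.032 0 0 0.9 88"}}

```text
clock: 26.02
position: [0.6594, -0.1582, 0.092]
ee_rot: [1.586, 0.912, -1.596]
force: [-1.1, 0.7, -1.7]
width: 0.65
```

{"name": "move_arm", "arguments": {"steps": "0 0 0 0 255;0 0 0 0 255;0 0 0 0 255;0 0 0 0 255;0 0 0 0 255;0 0 0 -0.12 255;0 0 0 -0.24 255;0 0 0 -0.36 255;0 0 0 -0.48 255;0 0 0 -0.6 255"}}

```text
clock: 26.85
position: [0.6631, -0.1584, 0.0979]
ee_rot: [1.158, 1.24, -1.156]
force: [-0.8, 2.1, 3.4]
width: 0.431
```

{"name": "move_arm", "arguments": {"steps": "0 0 0 -0.12 255;0 0 0 -0.24 255;0 0 0 -0.3 255;0 0 0 -0.3 255;0 0 0 -0.3 88;0 0 0 -0.3 88;0 0 0 -0.3 88;0 0 0 -0.3 88;-0.03 0 0 -0.3 88;-0.05 0 0 -0.3 88"}}

```text
clock: 27.68
position: [0.6617, -0.1587, 0.147]
ee_rot: [0.937, 1.361, -0.939]
force: [0.5, -0.2, 0.9]
width: 0.652
```

```bash
python3 -c "
from h import *
plan(.662,-.1575,.131,-31)
d=arm.get_image('wrist'); cv2.imwrite('pics/w13.png',d['img'])
d=arm.get_image('top'); cv2.imwrite('pics/t13.png',cv2.resize(d['img'][150:270,280:410],None,fx=5,fy=5,interpolation=cv2.INTER_CUBIC))
"
```

```text
pos [ 0.6617 -0.1587  0.147 ] phi 20.8 j7 -1.26 w 0.652 F [ 0.5 -0.2  0.9] t 27.7
shift [ 0.016  0.001 -0.001] turn 0.904 rows>= 8.0
```

View pics/t13.png

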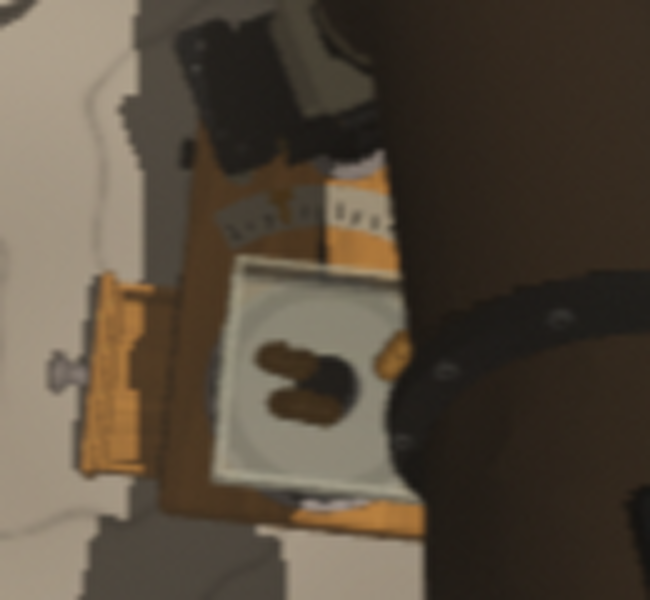

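View pics/w13.png

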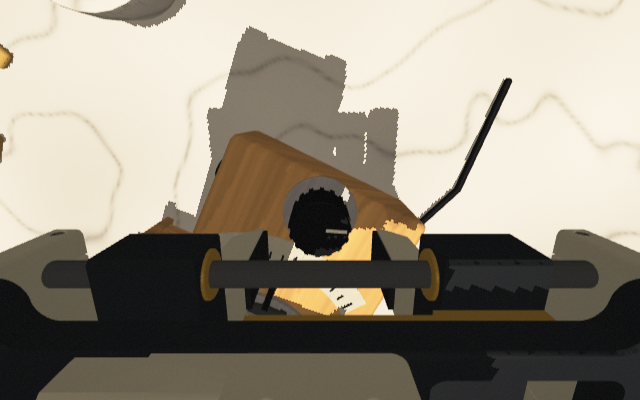

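The pointer has moved about 26° counter-clockwise and is now near the scale middle, at crop (325,235). I'll do the third stroke.

{"name": "move_arm", "arguments": {"steps": "0.01 0 0 0.87 88;0.01 0 0 0.87 88;0.01 0 0 0.87 88;0.01 0 0 0.87 88;0.01 0 0 0.87 88;0.01 0 0 0.87 88;0.01 0 0 0.87 88;0.02 0 0 0.87 88;0.048 0 0 0.87 88;0.048 0 0 0.87 88"}}

```text
clock: 28.62
position: [0.659, -0.1582, 0.0933]
ee_rot: [1.565, 0.933, -1.575]
force: [-1.8, 0.6, -0.8]
width: 0.654
```

{"name": "move_arm", "arguments": {"steps": "0 0 0 0 255;0 0 0 0 255;0 0 0 0 255;0 0 0 0 255;0 0 0 0 255;0 0 0 -0.12 255;0 0 0 -0.24 255;0 0 0 -0.36 255;0 0 0 -0.48 255;0 0 0 -0.6 255"}}

```text
clock: 29.45
position: [0.6631, -0.1585, 0.0998]
ee_rot: [1.136, 1.253, -1.134]
force: [1.0, 1.4, 2.9]
width: 0.431
```

{"name": "move_arm", "arguments": {"steps": "0 0 0 -0.12 255;0 0 0 -0.23 255;0 0 0 -0.23 255;0 0 0 -0.23 255;0 0 0 -0.23 88;0 0 0 -0.23 88;0 0 0 -0.23 88;0 0 0 -0.23 88;-0.03 0 0 -0.23 88;-0.05 0 0 -0.23 88"}}

```text
clock: 30.28
position: [0.6617, -0.1588, 0.149]
ee_rot: [0.968, 1.346, -0.969]
force: [1.0, 0.1, 1.7]
width: 0.655
```

```bash
python3 -c "
from h import *
plan(.662,-.1575,.28,0)
p=H+.06*mx+.06*my;plan(p[0],p[1],.36,85)
"
```

```text
pos [ 0.6617 -0.1588  0.149 ] phi 18.5 j7 -1.3 w 0.655 F [1.  0.1 1.7] t 30.3
shift [-0.131  0.    -0.001] turn 0.323 rows>= 4.0
pos [ 0.6617 -0.1588  0.149 ] phi 18.5 j7 -1.3 w 0.655 F [1.  0.1 1.7] t 30.3
shift [-0.211 -0.106  0.019] turn -1.161 rows>= 10.0
```

{"name": "move_arm", "arguments": {"steps": "-0.17 0 0 0 88;-0.17 0 0 0 88;-0.17 0 0 0 88;-0.17 0 0 0 88;-0.211 -0.106 0.019 -1.16 255;-0.211 -0.106 0.019 -1.16 255;-0.211 -0.106 0.019 -1.16 255;-0.211 -0.106 0.019 -1.16 255;-0.211 -0.106 0.019 -1.16 255;-0.211 -0.106 0.019 -1.16 255"}}

```text
clock: 31.12
position: [0.5671, -0.2112, 0.3602]
ee_rot: [0.386, 1.535, -0.387]
force: [-0.8, -0.0, 0.5]
width: 0.266
```

{"name": "move_arm", "arguments": {"steps": "0 0 0 -0.38 255;0 0 0 -0.38 255;0 0 0 -0.38 255;0 0 0 -0.38 255;0 0 0 -0.38 255;0 0 0 -0.38 255"}}

```text
clock: 31.62
position: [0.5677, -0.2105, 0.3596]
ee_rot: [0.096, 1.569, -0.096]
force: [-0.1, 0.8, 0.4]
width: 0.0
```

```bash
python3 -c "
from h import *
plan(.55,-.2,.36,85)
d=arm.get_image('wrist'); np.save('w14.npy',d,allow_pickle=True); 
cv2.imwrite('pics/w14c.png',cv2.resize(d['img'][60:260,240:440],None,fx=3,fy=3,interpolation=cv2.INTER_NEAREST))"
```

```text
pos [ 0.5677 -0.2105  0.3596] phi 83.0 j7 -0.06 w 0.0 F [-0.1  0.8  0.4] t 31.6
shift [-0.     0.008 -0.019] turn -0.034 rows>= 1.0
```

View pics/w14c.png

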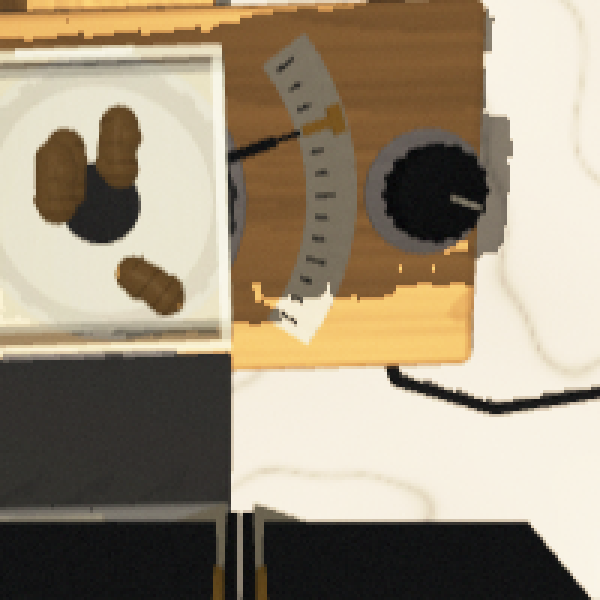

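The pointer tip at (299,132) now nearly meets the mark at (304,129). I'll check this numerically, allowing for parallax.

```bash
cat > m6.py <<'E'
from h import *
d=np.load("w14.npy",allow_pickle=True).item(); img=d["img"]
def ang(p,Hc): q=p[:2]-Hc; return np.degrees(np.arctan2(-(q@mx),q@my)).round(2),np.linalg.norm(q).round(4)
for Hc in (H,np.array([.5126,-.1473])):
  f=lambda x,y,z: ang(ray(d,240+x/3-.33,60+y/3-.33,z),Hc)
  print("tip",f(299,132,.096),"ptr mid",f(265,146,.096),"mark in",f(304,129,.09),"mark out",f(343,116,.09))
c=img[90:115,310:360]; cv2.imwrite("pics/w14d.png",cv2.resize(c,None,fx=14,fy=14,interpolation=cv2.INTER_NEAREST))
E
python3 m6.py
```

```text
tip (np.float64(16.44), np.float64(0.0941)) ptr mid (np.float64(15.75), np.float64(0.0776)) mark in (np.float64(16.83), np.float64(0.0971)) mark out (np.float64(16.67), np.float64(0.1157))
tip (np.float64(17.84), np.float64(0.0953)) ptr mid (np.float64(17.45), np.float64(0.0788)) mark in (np.float64(18.17), np.float64(0.0983)) mark out (np.float64(17.8), np.float64(0.1169))
```

View pics/w14d.png

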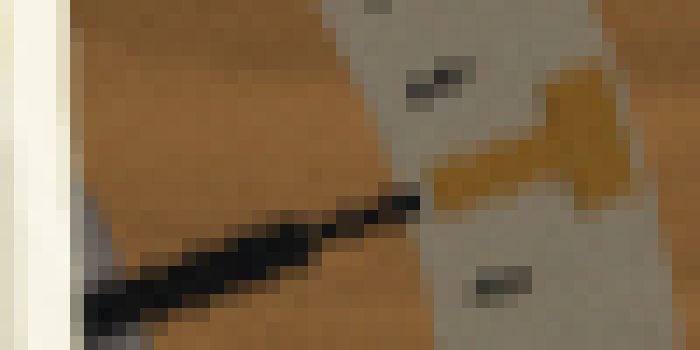

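The residual is about 0.4° (roughly 0.6 mm), so the knob is set. Next is the lid: I'll go behind it at mill y = -42 mm, clear of the clip.

```bash
python3 -c "
from h import *
pm(.145,-.042,.36)"
```

```text
target [ 0.4586 -0.2855]
pos [ 0.5678 -0.2105  0.3596] phi 83.1 j7 -0.06 w 0.008 F [ 0.5  0.4 -0.5] t 31.7
shift [-0.    -0.088 -0.099] turn -0.034 rows>= 4.0
```

{"name": "move_arm", "arguments": {"steps": "0 -0.088 -0.099 -0.034 255;0 -0.088 -0.099 -0.034 255;0 -0.088 -0.099 -0.034 255;0 -0.088 -0.099 -0.034 255;0.05 -0.088 -0.099 -0.034 255;0.102 -0.088 -0.099 -0.034 255;0.102 -0.088 -0.099 -0.034 255;0.102 -0.088 -0.099 -0.034 255"}}

```text
clock: 32.33
position: [0.4566, -0.2856, 0.2535]
ee_rot: [0.07, 1.576, -0.065]
force: [-1.0, 1.6, 0.8]
width: 0.01
```

```bash
python3 -c "
from h import *
pm(.145,-.042,.258)
d=arm.get_image('side'); cv2.imwrite('pics/s15.png',cv2.resize(d['img'][40:240,280:520],None,fx=3,fy=3))
d=arm.get_image('wrist'); cv2.imwrite('pics/w15.png',d['img'])"
```

```text
target [ 0.4586 -0.2855]
pos [ 0.4566 -0.2856  0.2535] phi 85.1 j7 0.16 w 0.01 F [-1.   1.6  0.8] t 32.3
shift [-0.004  0.     0.002] turn 0.001 rows>= 1.0
```

View pics/s15.png

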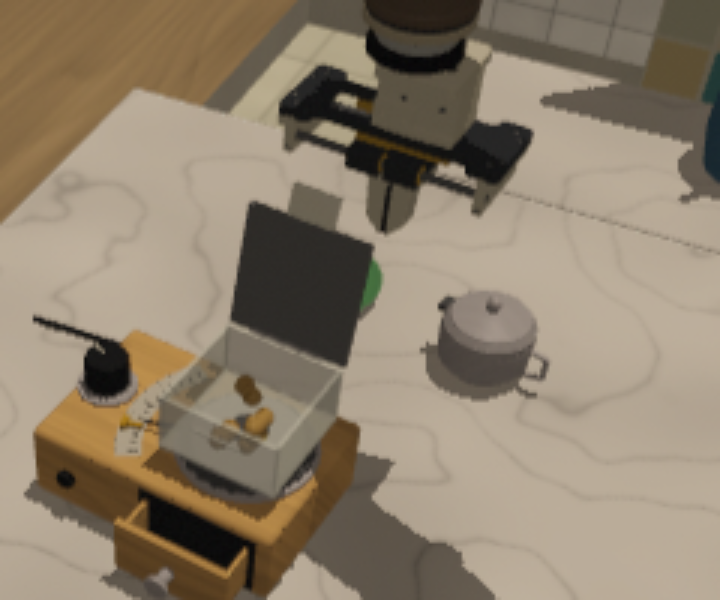

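View pics/w15.png

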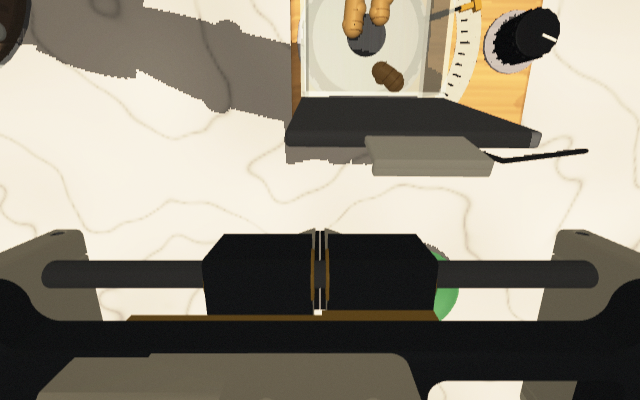

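The lid edge runs along row 147 and the clip spans u = 366–494. The shut fingers at u ≈ 320 are clear of the clip. I'll push the lid forward.

{"name": "move_arm", "arguments": {"steps": "0 0.025 0 0 255;0 0.035 0 0 255;0 0.045 0 0 255;0 0.055 0 0 255;0 0.065 0 0 255;0 0.075 0 0 255;0 0.085 0 0 255;0 0.095 0 0 255;0 0.095 0 0 255"}}

```text
clock: 33.18
position: [0.4673, -0.189, 0.2577]
ee_rot: [0.064, 1.57, -0.063]
force: [0.8, 0.8, 0.9]
width: 0.003
```

```bash
python3 -c "
from h import *
pm(.049,-.042,.258)
d=arm.get_image('side'); cv2.imwrite('pics/s16.png',cv2.resize(d['img'][40:240,280:520],None,fx=3,fy=3))"
```

```text
target [ 0.4671 -0.1899]
pos [ 0.4673 -0.189   0.2577] phi 85.4 j7 -0.0 w 0.003 F [0.8 0.8 0.9] t 33.2
shift [-0.    -0.001 -0.   ] turn 0.007 rows>= 1.0
```

View pics/s16.png

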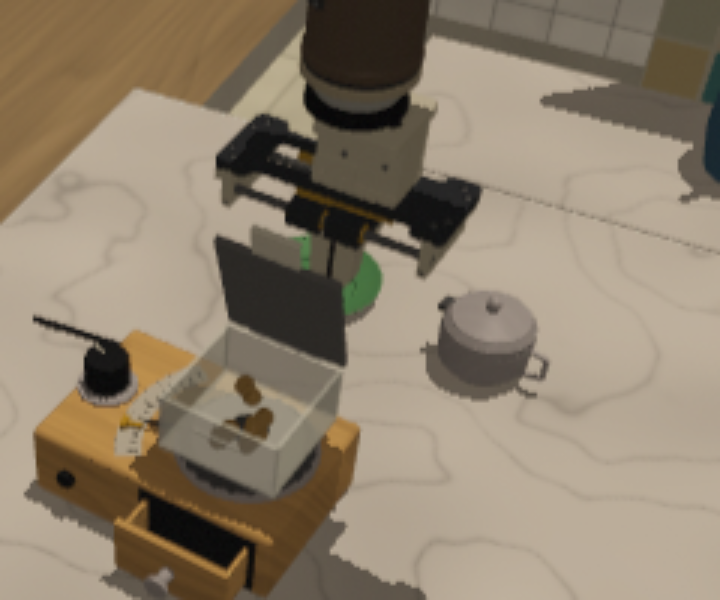

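The lid is following and is now at about 1.3 rad. I'll continue along the arc.

{"name": "move_arm", "arguments": {"steps": "0.004 0.014 0 0 255;0.009 0.027 0 0 255;0.014 0.035 0 0 255;0.020 0.043 0 0 255;0.030 0.052 0 0 255;0.041 0.062 0 0 255;0.054 0.069 0 0 255;0.067 0.074 0 0 255;0.075 0.076 0 0 255;0.075 0.076 0 0 255"}}

```text
clock: 34.07
position: [0.4723, -0.1155, 0.1809]
ee_rot: [0.065, 1.573, -0.064]
force: [-0.2, -0.4, -0.5]
width: 0.004
```

```bash
python3 -c "
from h import *
pm(-.03,-.042,.172)
d=arm.get_image('side'); cv2.imwrite('pics/s17.png',cv2.resize(d['img'][40:240,280:520],None,fx=3,fy=3))"
```

```text
target [ 0.4741 -0.1112]
pos [ 0.4723 -0.1155  0.1809] phi 85.3 j7 -0.22 w 0.004 F [-0.2 -0.4 -0.5] t 34.1
shift [0.009 0.004 0.002] turn 0.005 rows>= 1.0
```

View pics/s17.png

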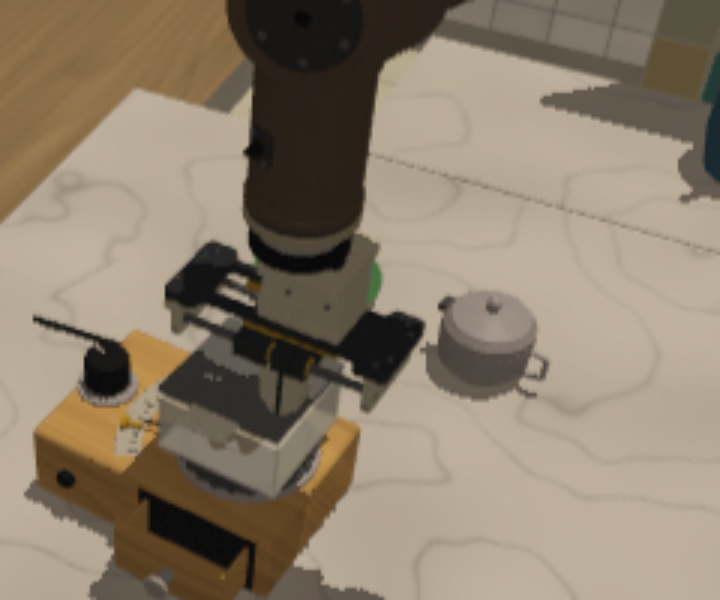

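{"name": "move_arm", "arguments": {"steps": "0.006 0.004 0 0 255;0.010 0.004 0 0 255;0.012 0.004 0 0 255;0.012 0.004 0 0 255;0.012 0.004 0 0 255"}}

```text
clock: 34.53
position: [0.4744, -0.1116, 0.1729]
ee_rot: [0.064, 1.568, -0.066]
force: [-8.6, 1.7, 26.4]
width: 0.002
```

The fingers meet 26 N at z = 0.173, which is the shut height. I'll lift and look at the clip.

{"name": "move_arm", "arguments": {"steps": "-0.04 0 0 0 255;-0.08 0 0 0 255;-0.12 0 0 0 255;-0.12 -0.04 0.04 0 255;-0.12 -0.04 0.04 0 255;-0.12 -0.04 0.04 0 255"}}

```text
clock: 35.03
position: [0.5121, -0.1592, 0.2911]
ee_rot: [0.068, 1.567, -0.07]
force: [0.0, -0.5, 0.2]
width: 0.007
```

```bash
cat > m7.py <<'E'
from h import *
import sys
d=arm.get_image('wrist'); np.save('wl.npy',d,allow_pickle=True); cv2.imwrite('pics/%s.png'%sys.argv[1],d['img'])
C=cloud(d); q=C[...,:2]-H; X=q@mx; Y=q@my; Z=C[...,2]
lid=(abs(X)<.055)&(abs(Y)<.05)&(Z>.15)&(Z<.2)
for lo,hi in [(-.055,-.035),(-.035,-.015),(-.015,.005),(.005,.03),(.03,.055)]:
    s=lid&(X>lo)&(X<hi); print("lid x",lo,hi,s.sum(),np.median(Z[s]).round(4) if s.any() else None)
cl=(X<-.0625)&(X>-.11)&(abs(Y)<.03)&(Z>.12)&(Z<.21); print("clip",cl.sum(),[(np.percentile(A[cl],[2,50,98]).round(4)) for A in (X,Y,Z)] if cl.any() else None)
pl=(X<-.08)&(X>-.2)&(abs(Y)<.02)&(Z>.03)&(Z<.07)
print("pull",pl.sum(),[(np.percentile(A[pl],[2,50,98]).round(4)) for A in (X,Y,Z)] if pl.any() else None)
p,Rm,s=tool(); print(p)
s=arm.get_image('side'); cv2.imwrite('pics/%s_s.png'%sys.argv[1],cv2.resize(s['img'][40:240,280:520],None,fx=3,fy=3))
E
python3 m7.py w18
```

```text
lid x -0.055 -0.035 2408 0.1729
lid x -0.035 -0.015 2360 0.173
lid x -0.015 0.005 2208 0.173
lid x 0.005 0.03 2571 0.173
lid x 0.03 0.055 2317 0.173
clip 1428 [array([-0.086 , -0.0748, -0.063 ]), array([-0.0211,  0.0001,  0.0209]), array([0.1701, 0.172 , 0.1766])]
pull 533 [array([-0.1491, -0.1198, -0.1157]), array([-0.018 ,  0.0002,  0.0182]), array([0.0345, 0.0539, 0.0683])]
[ 0.51086719 -0.15684706  0.29056561]
```

View pics/w18.png

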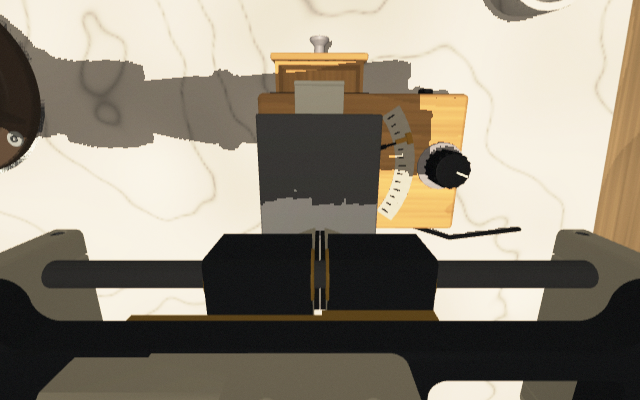

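View pics/w18_s.png

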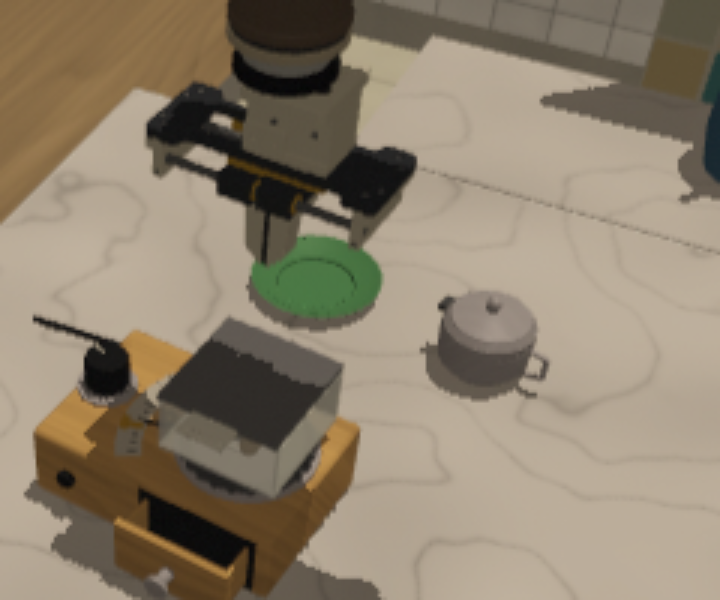

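The lid lies flat at z = 0.173. The clip (295–343, 82–113) sticks straight out, spanning mill x = -62…-89 mm at z ≈ 0.172. I'll press it down now.

```bash
python3 -c "
from h import *
pm(-.081,0,.195)"
```

```text
target [ 0.5205 -0.0641]
pos [ 0.5102 -0.1553  0.2904] phi 85.2 j7 -0.1 w 0.004 F [-0.3  0.8 -0.5] t 35.1
shift [0.095 0.092 0.003] turn 0.003 rows>= 4.0
```

{"name": "move_arm", "arguments": {"steps": "0 0.092 0.003 0 255;0 0.092 0.003 0 255;0 0.092 0.003 0 255;0.04 0.092 0.003 0 255;0.08 0.092 0.003 0 255;0.095 0.092 0.003 0 255;0.095 0.092 0.003 0 255;0.095 0.092 0.003 0 255"}}

```text
clock: 35.8
position: [0.5201, -0.0628, 0.1956]
ee_rot: [0.065, 1.571, -0.064]
force: [-0.6, 0.7, 1.1]
width: 0.007
```

```bash
python3 -c "
from h import *
pm(-.081,0,.147)"
```

```text
target [ 0.5205 -0.0641]
pos [ 0.5201 -0.0628  0.1956] phi 85.3 j7 -0.35 w 0.007 F [-0.6  0.7  1.1] t 35.8
shift [ 0.049 -0.001  0.001] turn 0.006 rows>= 2.0
```

{"name": "move_arm", "arguments": {"steps": "0.01 -0.001 0 0 255;0.018 -0.001 0 0 255;0.026 -0.001 0 0 255;0.034 -0.001 0 0 255;0.042 -0.001 0 0 255;0.048 -0.001 0 0 255;0.048 -0.001 0 0 255"}}

```text
clock: 36.38
position: [0.5207, -0.0642, 0.1468]
ee_rot: [0.066, 1.57, -0.064]
force: [0.7, 1.7, -0.9]
width: 0.006
```

{"name": "move_arm", "arguments": {"steps": "0 -0.003 0 0 255;0 -0.006 0 0 255;0 -0.009 0 0 255;0 -0.012 0 0 255;0 -0.012 0 0 255"}}

```text
clock: 36.8
position: [0.5201, -0.0698, 0.1481]
ee_rot: [0.068, 1.569, -0.055]
force: [0.4, 23.7, -2.8]
width: 0.007
```

Firm contact (24 N) with the wall behind the clip. I'll back off and check.

{"name": "move_arm", "arguments": {"steps": "0 0.01 0 0 255;0 0.03 0 0 255;-0.04 0.03 0 0 255;-0.08 0.03 0 0 255;-0.12 0.0 0 0 255;-0.14 -0.04 0 0 255;-0.14 -0.08 0 0 255;-0.14 -0.08 0 0 255"}}

```text
clock: 37.47
position: [0.5125, -0.1655, 0.2894]
ee_rot: [0.068, 1.568, -0.077]
force: [-0.6, -1.3, -0.1]
width: 0.006
```

```bash
python3 m7.py w19
```

```text
lid x -0.055 -0.035 2568 0.1741
lid x -0.035 -0.015 2406 0.1739
lid x -0.015 0.005 2262 0.1736
lid x 0.005 0.03 2674 0.1734
lid x 0.03 0.055 2458 0.1732
clip 135 [array([-0.0659, -0.0649, -0.0639]), array([-0.0206, -0.0004,  0.0208]), array([0.146 , 0.148 , 0.1496])]
pull 578 [array([-0.1491, -0.1192, -0.1157]), array([-0.0184,  0.0005,  0.0184]), array([0.0313, 0.0536, 0.0679])]
[ 0.51218917 -0.16423128  0.28841063]
```

View pics/w19.png

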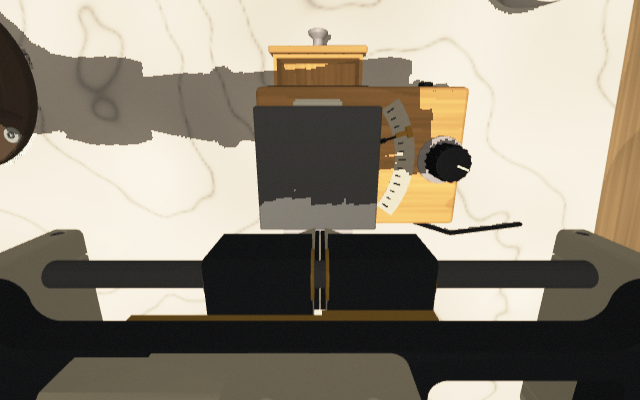

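View pics/w19_s.png

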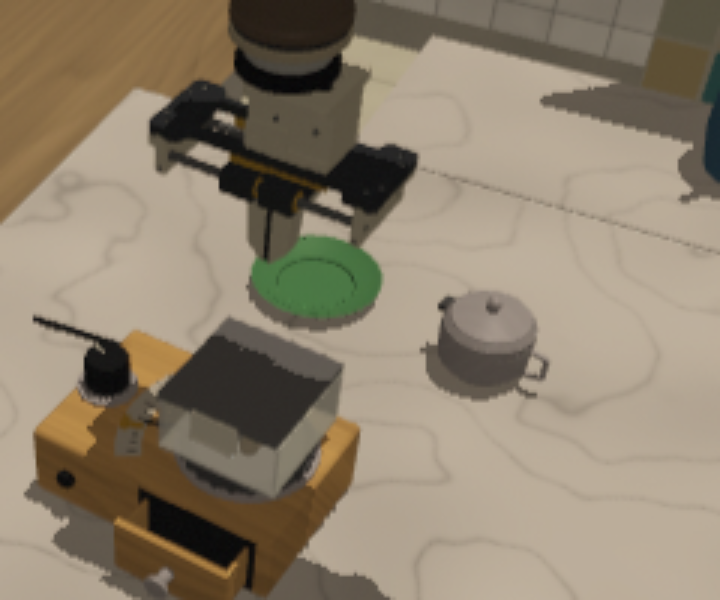

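The clip is nearly vertical, but this view can't resolve its angle. I'll move in front of the mill, which also leads to the drawer, and look at its face.

```bash
python3 -c "
from h import *
pm(-.18,0,.24)"
```

```text
target [0.5293 0.0345]
pos [ 0.5123 -0.1611  0.2879] phi 84.8 j7 -0.1 w 0.002 F [0.5 0.3 0. ] t 37.6
shift [ 0.047  0.196 -0.001] turn -0.003 rows>= 5.0
```

{"name": "move_arm", "arguments": {"steps": "0 0.2 0 0 255;0 0.2 0 0 255;0 0.2 0 0 255;0 0.2 0 0 255;0 0.2 0 0 255;0.05 0.2 0 0 255;0.05 0.2 0 0 255;0.05 0.2 0 0 255"}}

```text
clock: 38.23
position: [0.5276, 0.0426, 0.2352]
ee_rot: [0.063, 1.576, -0.065]
force: [-0.6, -0.5, -0.8]
width: 0.009
```

```bash
python3 m7.py w20; python3 -c "
from h import *
plan(.53,.035,.24,85)
d=np.load('wl.npy',allow_pickle=True).item(); C=cloud(d); q=C[...,:2]-H; X=q@mx; Y=q@my; Z=C[...,2]
s=(abs(Y)<.018)&(X<-.05)&(X>-.085)
for a in np.arange(.12,.182,.004):
  t=s&(Z>=a)&(Z<a+.004); print(a.round(3),t.sum(),(np.median(X[t]).round(4) if t.any() else None))
"
```

```text
lid x -0.055 -0.035 0 None
lid x -0.035 -0.015 0 None
lid x -0.015 0.005 0 None
lid x 0.005 0.03 0 None
lid x 0.03 0.055 0 None
clip 0 None
pull 507 [array([-0.1512, -0.1303, -0.1275]), array([-0.0188,  0.0003,  0.0189]), array([0.0315, 0.0508, 0.0627])]
[0.52884419 0.04232399 0.23700247]
pos [0.5298 0.0422 0.2382] phi 85.2 j7 -0.53 w 0.006 F [-0.4 -0.8  0.3] t 38.3
shift [-0.002 -0.007  0.001] turn 0.003 rows>= 1.0
0.12 15 -0.0556
0.124 0 None
0.128 0 None
0.132 0 None
0.136 0 None
0.14 0 None
0.144 0 None
0.148 0 None
0.152 0 None
0.156 0 None
0.16 0 None
0.164 0 None
0.168 0 None
0.172 0 None
0.176 0 None
0.18 0 None
```

View pics/w20.png

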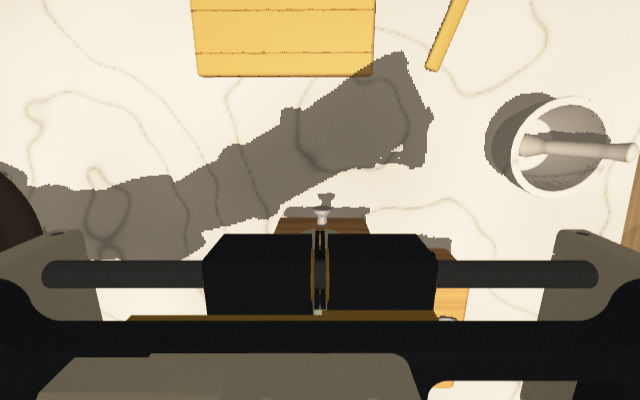

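```bash
cat > m8.py <<'E'
from h import *
Hs=np.array([.5128,-.146])
def prof(d,Hc):
  C=cloud(d); q=C[...,:2]-Hc; X=q@mx; Y=q@my; Z=C[...,2]
  for nm,s in (("clip",abs(Y)<.018),("wallside",(abs(Y)>.028)&(abs(Y)<.05))):
    s=s&(X<-.045)&(X>-.1); o=[]
    for a in np.arange(.112,.184,.006):
      t=s&(Z>=a)&(Z<a+.006); o.append((a.round(3),int(t.sum()),float(np.median(X[t]).round(4)) if t.any() else None))
    print(nm,o)
if __name__=="__main__":
  d=arm.get_image('side'); np.save('sd.npy',d,allow_pickle=True); prof(d,Hs)
  C=cloud(d); cv2.imwrite('pics/s21.png',cv2.resize(d['img'][120:220,300:420],None,fx=6,fy=6,interpolation=cv2.INTER_CUBIC))
E
python3 m8.py
```

```text
clip [(np.float64(0.112), 15, -0.0577), (np.float64(0.118), 7, -0.0566), (np.float64(0.124), 5, -0.0583), (np.float64(0.13), 4, -0.0593), (np.float64(0.136), 0, None), (np.float64(0.142), 2, -0.0678), (np.float64(0.148), 2, -0.0648), (np.float64(0.154), 0, None), (np.float64(0.16), 0, None), (np.float64(0.166), 0, None), (np.float64(0.172), 0, None), (np.float64(0.178), 0, None)]
wallside [(np.float64(0.112), 26, -0.058), (np.float64(0.118), 24, -0.0582), (np.float64(0.124), 12, -0.0589), (np.float64(0.13), 13, -0.0582), (np.float64(0.136), 16, -0.0584), (np.float64(0.142), 22, -0.0585), (np.float64(0.148), 27, -0.0587), (np.float64(0.154), 24, -0.0584), (np.float64(0.16), 7, -0.059), (np.float64(0.166), 15, -0.0599), (np.float64(0.172), 38, -0.055), (np.float64(0.178), 0, None)]
```

View pics/s21.png

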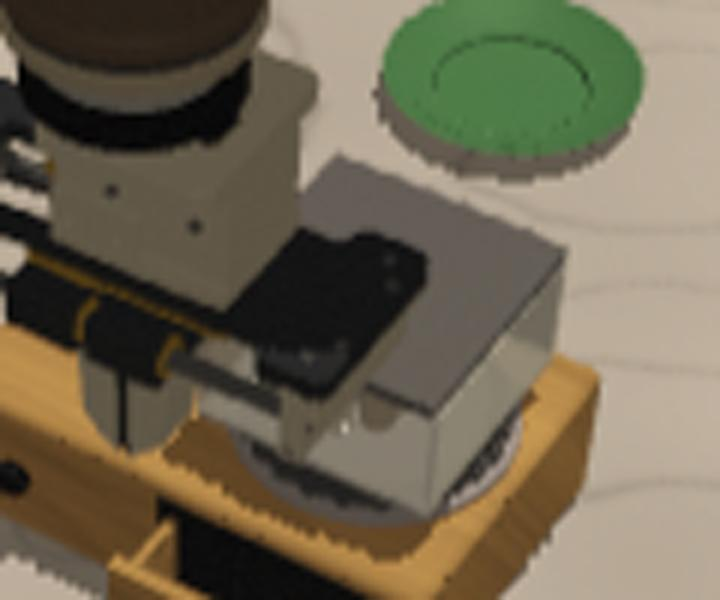

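The arm hides the clip here, so I'll push the drawer first and check the clip after.

{"name": "move_arm", "arguments": {"steps": "0.04 0 0 0 255;0.08 0 0 0 255;0.12 0 0 0 255;0.16 0 0 0 255;0.2 0 0 0 255;0.202 0 0 0 255;0.202 0 0 0 255;0.202 0 0 0 255"}}

```text
clock: 39.05
position: [0.5316, 0.0431, 0.038]
ee_rot: [0.066, 1.567, -0.066]
force: [-0.3, 0.3, 0.0]
width: 0.004
```

```bash
python3 -c "
from h import *
pm(-.118,0,.036)"
```

```text
target [ 0.5238 -0.0273]
pos [0.5316 0.0431 0.038 ] phi 85.2 j7 -0.75 w 0.004 F [-0.3  0.3  0. ] t 39.0
shift [ 0.002 -0.071 -0.002] turn 0.003 rows>= 2.0
```

{"name": "move_arm", "arguments": {"steps": "0 -0.015 -0.002 0 255;0 -0.025 -0.002 0 255;0 -0.035 -0.002 0 255;0 -0.045 -0.002 0 255;0 -0.052 -0.002 0 255;0 -0.058 -0.002 0 255;0 -0.064 -0.002 0 255;0 -0.064 -0.002 0 255"}}

```text
clock: 39.72
position: [0.5233, -0.0181, 0.0363]
ee_rot: [0.067, 1.568, -0.061]
force: [0.5, 8.9, 3.1]
width: 0.001
```

{"name": "move_arm", "arguments": {"steps": "0 -0.003 0 0 255;0 -0.006 0 0 255;0 -0.008 0 0 255;0 -0.008 0 0 255"}}

```text
clock: 40.05
position: [0.5233, -0.0185, 0.0365]
ee_rot: [0.069, 1.566, -0.049]
force: [2.1, 29.2, -2.1]
width: 0.008
```

{"name": "move_arm", "arguments": {"steps": "0 0.03 0 0 255;0 0.06 0 0 255;-0.04 0.07 0 0 255;-0.08 0.08 0 0 255;-0.12 0.1 0 0 255;-0.16 0.13 0 0 255;-0.2 0.17 0 0 255;-0.24 0.21 0 0 255;-0.28 0.25 0 0 255;-0.3 0.29 -0.03 0 255"}}

```text
clock: 40.88
position: [0.5314, 0.2138, 0.3019]
ee_rot: [0.067, 1.569, -0.068]
force: [2.2, -0.3, -0.9]
width: 0.003
```

```bash
python3 m8.py; python3 -c "
from h import *
d=arm.get_image('top'); cv2.imwrite('pics/t22.png',cv2.resize(d['img'][150:270,280:410],None,fx=5,fy=5,interpolation=cv2.INTER_CUBIC)); np.save('t22.npy',d,allow_pickle=True)
C=cloud(d); q=C[...,:2]-np.array([.5143,-.1418]); X=q@mx; Y=q@my; Z=C[...,2]
s=(abs(Y)<.05)&(X<-.075)&(Z>.02)&(Z<.08)
print('front extents',np.percentile(X[s&(abs(Y)>.025)],[0,1,5,50]).round(4),'pull',np.percentile(X[s&(abs(Y)<.015)],[0,1,5,50]).round(4))
s=(Y>.06)&(Y<.14)&(X<-.07)&(X>-.12)&(Z>.08)&(Z<.095); print('housing front',np.percentile(X[s],[0,1,5]).round(4))
"
```

```text
clip [(np.float64(0.112), 21, -0.058), (np.float64(0.118), 20, -0.0576), (np.float64(0.124), 20, -0.0579), (np.float64(0.13), 9, -0.0589), (np.float64(0.136), 1, -0.0648), (np.float64(0.142), 18, -0.0665), (np.float64(0.148), 24, -0.066), (np.float64(0.154), 23, -0.065), (np.float64(0.16), 19, -0.0654), (np.float64(0.166), 41, -0.0639), (np.float64(0.172), 70, -0.0546), (np.float64(0.178), 0, None)]
wallside [(np.float64(0.112), 27, -0.0581), (np.float64(0.118), 27, -0.0581), (np.float64(0.124), 20, -0.0579), (np.float64(0.13), 28, -0.0581), (np.float64(0.136), 30, -0.0575), (np.float64(0.142), 22, -0.0578), (np.float64(0.148), 25, -0.0579), (np.float64(0.154), 26, -0.0583), (np.float64(0.16), 19, -0.0588), (np.float64(0.166), 31, -0.0601), (np.float64(0.172), 86, -0.0539), (np.float64(0.178), 0, None)]
front extents [-0.4523 -0.4494 -0.4372 -0.3368] pull [-0.4493 -0.4484 -0.4246 -0.1088]
housing front [-0.0857 -0.0855 -0.0847]
```

View pics/t22.png

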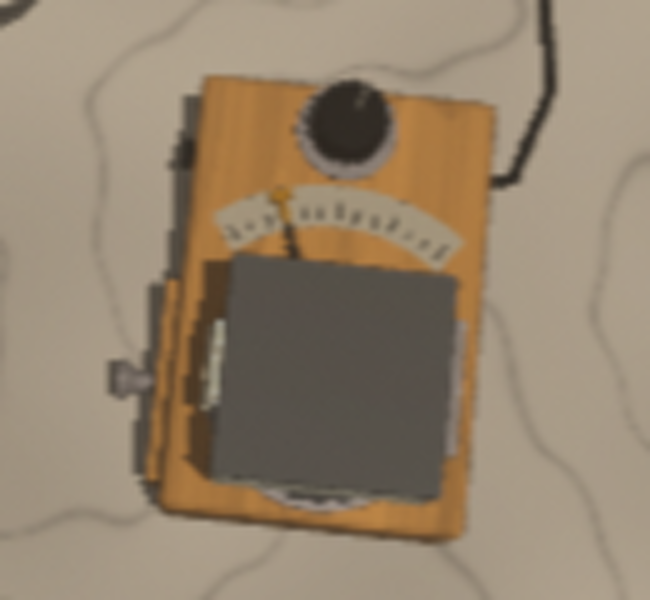

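View pics/s21.png

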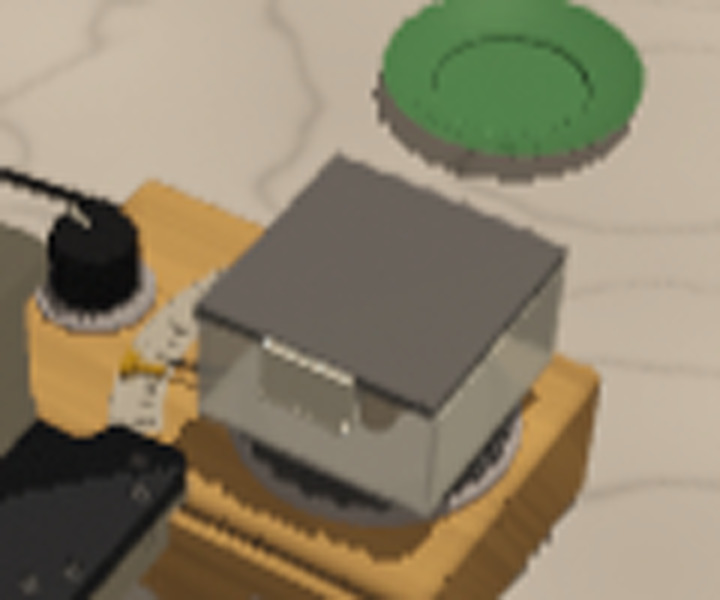

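The top and side views show the lid shut, drawer home, pointer on the mark, and clip folded down at (310,390) in the side crop. I'll fit the clip's tilt more carefully, since the limit is 0.2 rad.

```bash
cat > m9.py <<'E'
from h import *
Hs=np.array([.5128,-.146])
A=[];B=[]
for i in range(4):
  d=arm.get_image('side'); C=cloud(d); q=C[...,:2]-Hs; X=q@mx; Y=q@my; Z=C[...,2]
  s=(abs(Y)<.018)&(X<-.0615)&(X>-.075)&(Z>.146)&(Z<.163); A.append(np.c_[X[s],Y[s],Z[s]])
  s=(abs(Y)>.03)&(abs(Y)<.05)&(X<-.052)&(X>-.064)&(Z>.125)&(Z<.160); B.append(np.c_[X[s],Y[s],Z[s]])
for n,P in (("clip",np.vstack(A)),("wall",np.vstack(B))):
  M=np.c_[P[:,1],P[:,2]-.155,np.ones(len(P))]; c,r,_,_=np.linalg.lstsq(M,P[:,0],rcond=None); print(n,len(P),"slopes y,z",c.round(3),"rms",np.sqrt(r/len(P)).round(4))
C=cloud(d);Z=C[...,2];q=C[...,:2]-Hs;X=q@mx;Y=q@my
for lo,hi in ((-.05,-.03),(-.01,.01),(.03,.05)):
  s=(X>lo)&(X<hi)&(abs(Y)<.05)&(Z>.16)&(Z<.19); print("lid",lo,np.median(Z[s]).round(4))
s=(abs(Y)<.06)&(X<-.08)&(X>-.14)&(Z>.02)&(Z<.08)
print('side drawer front', np.median(X[s&(abs(Y)>.025)]).round(4), 'pull end',np.percentile(X[s&(abs(Y)<.015)],[1,5,20,50]).round(4))
s=(abs(Y-.1)<.04)&(X<-.07)&(X>-.1)&(Z>.02)&(Z<.08); print('side housing front',np.median(X[s]).round(4),s.sum())
d=np.load('t22.npy',allow_pickle=True).item(); C=cloud(d); q=C[...,:2]-np.array([.5143,-.1418]); X=q@mx; Y=q@my; Z=C[...,2]
s=(X>-.2)&(abs(Y)<.05)&(X<-.08)&(Z>.02)&(Z<.08); print('top: front',np.percentile(X[s&(abs(Y)>.025)],[1,5,50]).round(4),'pull',np.percentile(X[s&(abs(Y)<.015)],[1,5,50]).round(4))
E
python3 m9.py
```

```text
clip 275 slopes y,z [ 0.011  0.102 -0.065] rms [0.0017]
wall 540 slopes y,z [ 0.001  0.002 -0.058] rms [0.0013]
lid -0.05 0.1737
lid -0.01 0.1735
lid 0.03 0.173
side drawer front -0.0929 pull end [-0.1182 -0.117  -0.1141 -0.0943]
side housing front -0.0892 1
top: front [-0.094  -0.0937 -0.0903] pull [-0.1157 -0.1146 -0.0977]
```

```bash
python3 -c "
from h import *
d=arm.get_image('side'); cv2.imwrite('pics/s23.png',cv2.resize(d['img'][160:260,270:400],None,fx=6,fy=6,interpolation=cv2.INTER_CUBIC))
pm(-.06,0,.30)"
```

```text
target [ 0.5186 -0.085 ]
pos [0.53   0.212  0.2986] phi 85.1 j7 -0.82 w 0.005 F [-0.9 -0.1 -0.8] t 41.2
shift [-0.001 -0.297  0.014] turn 0.002 rows>= 8.0
```

View pics/s23.png

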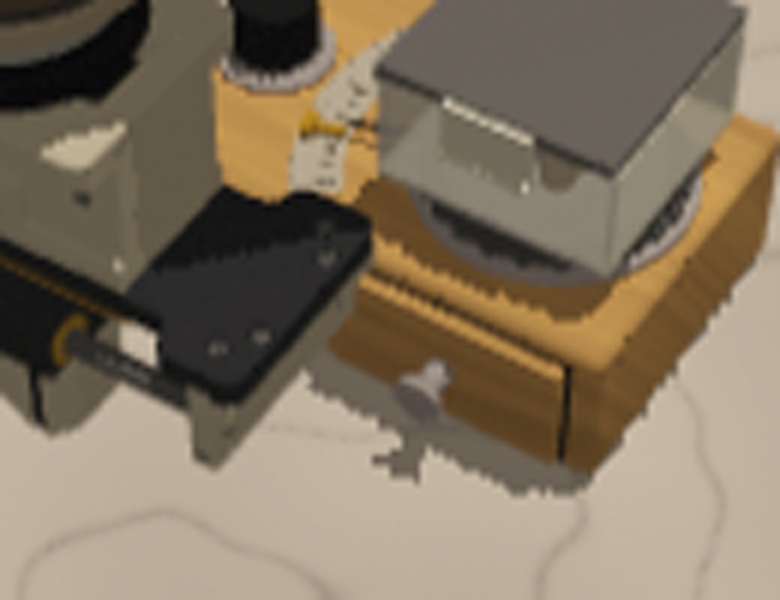

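A dark slit shows beside the drawer front at (565,410). I'll look straight down at the gap with the wrist camera.

{"name": "move_arm", "arguments": {"steps": "0 -0.297 0.014 0 255;0 -0.297 0.014 0 255;0 -0.297 0.014 0 255;0 -0.297 0.014 0 255;0 -0.297 0.014 0 255;0 -0.297 0.014 0 255;0 -0.297 0.014 0 255;0 -0.297 0.014 0 255;0 -0.297 0.014 0 255;0 -0.297 0.014 0 255"}}

```text
clock: 42.07
position: [0.5186, -0.0844, 0.2991]
ee_rot: [0.068, 1.571, -0.067]
force: [0.1, 0.6, -0.1]
width: 0.007
```

```bash
python3 -c "
from h import *
d=arm.get_image('wrist'); np.save('w24.npy',d,allow_pickle=True); cv2.imwrite('pics/w24.png',cv2.resize(d['img'][80:240,220:420],None,fx=4,fy=3.75,interpolation=cv2.INTER_CUBIC))
C=cloud(d); q=C[...,:2]-np.array([.5126,-.1473]); X=q@mx; Y=q@my; Z=C[...,2]
for nm,s in (('front',(abs(Y)<.045)&(abs(Y)>.02)),('pull',abs(Y)<.01)):
  s=s&(X<-.075)&(X>-.16)&(Z>.02)&(Z<.08); print(nm,s.sum(),np.percentile(X[s],[1,5,50,95]).round(4),np.percentile(Z[s],[5,95]).round(3))
s=(X<-.07)&(X>-.1)&(Z>.083)&(Z<.089)&(Y>.02); print('housing',np.percentile(X[s],[0.5,1,2]).round(4))
s=(abs(Y)<.018)&(X<-.06)&(X>-.08)&(Z>.13)&(Z<.17)
for a in np.arange(.142,.172,.004):
  t=s&(Z>=a)&(Z<a+.004); print(a.round(3),t.sum(),np.median(X[t]).round(4) if t.any() else '')
"
```

```text
front 427 [-0.0937 -0.0937 -0.0918 -0.0857] [0.025 0.078]
pull 347 [-0.117  -0.1159 -0.0973 -0.0859] [0.047 0.076]
housing [-0.0841 -0.0834 -0.0833]
0.142 1 -0.0675
0.146 108 -0.0669
0.15 26 -0.0654
0.154 32 -0.0653
0.158 33 -0.0653
0.162 34 -0.0653
0.166 35 -0.0652
0.17 0
```

View pics/w24.png

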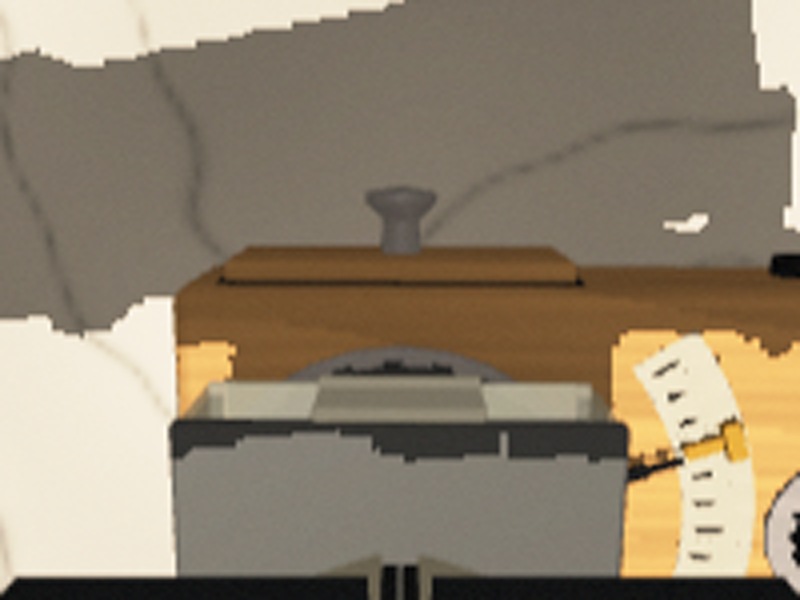

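This view settles it. The clip's face is upright (x constant at -65.3 mm from z = 0.15 to 0.17, with a small lip at the bottom). The drawer front sits against the housing with only a hairline gap, and the pointer is on the mark. I'll hand in.

```bash
python3 -c "
from h import *
d=arm.get_image('top'); print('left on board',len(gingers(d)))
p,Rm,s=tool(); print(p,s['force'],s['clock']); print(arm.sign_off())"
```

```text
left on board 0
[ 0.51898534 -0.08211853  0.29964498] [-0.39080839  1.18822597 -0.06642033] 42.1667
the job is handed in; nothing more can be done
None
```

I handed the job in at about 42 s, with every item done; no verdict was reported. All four ginger pieces are in the hopper, the lid is shut and the clip is pressed down. The drawer is pushed home, and the knob was turned about 151° in three strokes to put the pointer on the brass mark.

What the last checks showed:
- **Ginger:** no pieces were left on the board. The top of the pile measured at most 143 mm, below the 165 mm rim.
- **Lid:** it lies at 173–174 mm, tilted about 0.01 rad. It was flat before I pressed the clip.
- **Clip:** the two views disagreed. The side camera suggested a tilt of about 0.10 rad. The wrist camera showed the clip's face upright, with a small lip at the bottom that probably explains the difference. Both are under the 0.2 rad limit.
- **Drawer:** it stopped hard at 29 N with only a hairline gap. I have no direct reading that it is at zero.
- **Pointer:** it is about 0.4° off the mark, roughly 0.6 mm.
- **Cameras:** the top and wrist views differed by up to 5–6 mm in y. I used values in between, which matched the side camera.
- **Other items:** I never touched the mortar, sugar bowl, saucer or spatula, and the pictures showed nothing out of place. I did not measure their positions again at the end.

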